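# Tighten the tool-rest screw and put the key away

### The arm

A 6-joint arm with a two-finger parallel gripper is mounted at the origin on the work surface. World frame = base frame: x ahead of the robot, y to its left, z up, the work surface at z = 0. Lengths are in mm, angles in rad, forces in N, time in s.
With the tool pointing down it reaches from about 275 to 775 mm from the base axis. Payload 14.6 kg.
Tool frame: the origin (TCP) lies at the very end of the fingers, on their centre line; the grasp point (between the pads) lies grip_point_offset behind it (grip_point_offset is the distance from the TCP to the grasp point, in mm); z points along the fingers, y is the direction in which the jaws open and shut (so a half turn about z gives the same grasp; the last joint's range is limited). The gripper opens to 85 mm and grips with 20 to 120 N. Pads are 22 mm wide; open, the fingers measure 114 mm over their backs; the gripper's body (76 mm by 85 mm) begins 54 mm behind the grasp point. The pads swing forward as they close: fully open they stand 13 mm farther back than shut.
Start: joints at [0.989, 0.263, -0.048, 1.259, 0, 1.415], TCP at [217.334, 477.906, 191.878] pointing down, gripper open.
Joint ranges: [-2.65, 2.65], [-0.89, 1.7], [-1.18, 1.37], [-2.13, 2.11], [-1.35, 1.29], [-3.14, 3.14]. Speed limits (rad/s): [1.89, 1.89, 2.57, 2.79, 3.14, 3.14].

### API

Orientations are given as [roll, pitch, yaw] about the fixed x, y, z axes, in that order (R = Rz(yaw) Ry(pitch) Rx(roll)).
In Python, from bench import * gives the robot as it stands. The module is installed in compiled form; this text tells all that it offers.
- The arm moves only by the tool jog_arm, never from a script. Its argument "plan" is a list of rows, each an object with "dp": the shift along the tool's x, y, z in m, a list of three; "yaw": the turn about the tool's z in rad; "claw": the opening, from 0 (shut) to 1 (fully open). A call has exactly 5 rows; each row is the pose to reach, as a shift and turn from the pose commanded when the call began, along the tool's axes at that moment; what a row does not reach only later rows make up. A row lasts 1/12 s, in which the tool goes at most 41.7 mm and 7.16 degrees, less where a joint would pass 70% of its speed; a pose out of reach is approached as far as the arm can. A call with a gripper value outside its range is refused whole. The fingers move at their own pace and stop on an object; "force" is the grip in N (left out, the last holds). Time passes only in rows, so rows that repeat a pose let the fingers close, or fill a call up. It gives the time, the measured TCP pose, the force and the opening at its end, in the units of the state.
- state(): the state, without advancing time (a new reading comes with each control period).
- snapshot(name): name is "side" or "top"; returns (picture, depth): 480x640x3 uint8, blue, green, red; 480x640 float32, mm along the optical axis (not along the pixel's ray), 0 where there is no reading.
- get_calibration(name): a dict with "fx", "fy", "cx", "cy" (pixels), "dist_coeffs" ([k1, k2, p1, p2, k3] as OpenCV has them; the pictures are not rectified), "R" (3x3) and "t" (3): a world point X has camera coordinates R X + t. Camera axes: x right, y down, z forward; pixel columns grow to the right and rows downward; lengths in mm; the calibration is good to about 2 mm. A picture is of the moment at which its call begins. get_calibration takes no time and is no camera call.
- close_job(): hands the job in, once; it reports no verdict.
The state is a dict: "clock": time; "joints": joint angles; "dq": joint speeds; "effort": joint torques, N m; "position": TCP position; "tool_rot": TCP orientation; "force": force on the tool from outside, world axes, zero at the start; "moment": the same for the moment, N m; "opening": opening from 0.0 (shut) to 1.0 (fully open).
Only numpy, scipy, OpenCV 4.12 (cv2) and the standard library are available. Lean on these libraries where they do the work, as an engineer would, in place of code of your own. Each camera call takes 0.05 s, during which the arm holds its last target.

### The job

Take the green T-handled hex key from its wooden stand, push its tip fully home in the socket of the tool rest's clamp screw, and only then turn the screw clockwise (seen from above) until it stops. Then hang the key upright in the slotted rack of the open drawer, handle across the slot and resting on both ledges, and slide the drawer completely shut. Leave everything else where it is.

Things in the scene. Friction and masses are not known exactly. Their poses are not given: they have to be found in the camera images.
- key_handle (a point): centre of the handle of the loose T-handled hex key, where to grip it: a green bar with yellow ends, 22 (x) x 110 (y) x 24 (z) mm. A 17 mm across-flats steel hexagon shaft hangs 56 mm down from the handle's middle; two of its six flats face +x and -x of this frame. Key 80 mm tall, 0.18 kg. At first it hangs upright, handle across the stand's two posts.
- key_tip (a point): centre of the key's shaft end, 68 mm below the handle's centre; axes as the handle's. The end is tapered over its last 4 mm.
- stand: fixed pale wooden key stand, origin at the centre of its underside: foot 70 (x) x 120 (y) x 12 mm and two posts, each 50 (x) x 34 (y) mm, 74 mm high over the table, 46 mm apart along y; the key's handle rests on them (its centre 86 mm over the table), its shaft in the gap.
- socket (a point): centre of the mouth of the hexagon socket in the clamp screw's top, 90 mm over the table; z up along the screw axis; turns with the screw; two of the socket's six flats face +x and -x. Socket 18 mm deep: a 4 mm brass-coloured countersink, 28 mm across flats at the top, then 14 mm straight, 18.4 mm across flats. Screw head about 40 mm across.
- screw (a joint): angle of the clamp screw in rad: 0 is loosest, grows clockwise seen from above, up to a hard stop at 1.3 (tight). It starts between 0 and 0.35, turns with about 0.12 N m of friction and stays where it is left.
- rest: fixed blue pedestal tool rest, origin at the centre of its underside, directly under the screw: foot 120 (x) x 110 (y) x 18 mm, pillar 56 mm square, and a flat arm and plate, top 68 mm over the table, out to 138 mm along its +x. Nothing of it is higher than the screw's mouth.
- cab: fixed blue cabinet on the table, 240 (x) x 220 (y) x 140 mm high, origin at the centre of its underside, with one drawer, inside 178 mm wide (y), whose grey front faces its -x, its top edge 128 mm over the table. Shut, the drawer front's outer face lies 120 mm from the origin along -x. The drawer's side walls are 118 mm over the table, its floor 22 mm.
- cab_drawer0 (a joint): how far the drawer is out, in m: 0 shut; it comes out along the cabinet's -x and starts 0.135 to 0.16 out. It slides with about 1 N of friction and stays where it is left.
- cab_drawer0_handle (a point): middle of the drawer's steel bar handle, moving with the drawer: an 11 mm round bar, 110 mm long along y, 35 mm out (-x) from the drawer's front face, 102 mm over the table (38 mm below the cabinet's top). x points into the cabinet, z up.
- rack_slot (a point): point in the drawer's plywood rack, moving with it: on the slot's centre line, level with the tops of the two ledges, 90 mm over the table, 60 mm behind the drawer front's inner face; x along the slot into the cabinet, y across. Slot 44 mm wide between ledges 50 mm wide. Hung, the key's handle lies along y, its centre 12 mm above this; it clears the cabinet's top anywhere along the slot.
- stone: bystander: dark green sharpening stone, 50 (x) x 150 (y) x 25 mm, lying on the table
- brush: bystander: wooden wire brush, 28 (x) x 160 (y) x 34 mm, lying on the table
- discs: bystander: green grinding disc, 100 mm diameter, 22 mm thick, lying on the cabinet's top
- jar: bystander: closed red jar, 70 mm diameter, 100 mm tall
Things that resemble listed ones, but are neither listed nor needed, are in the scene too. Leave any orange look-alike of the rest alone.

How it is judged (in metres and radians):
On the way, in this order (a step that is already met when the one before it is completed fails the run):
1. the key's tip is fully home in the socket, the screw not yet turned (z of key_tip in the frame of socket below -0.0145 m and horizontal distance between key_tip and socket below 0.004 m and angle between key_tip's own z axis and vertical below 0.12 rad and value of joint screw below 0.5 rad), for 0.2 s.
2. the screw is turned clockwise to its stop with the key fully home (z of key_tip in the frame of socket below -0.0145 m and horizontal distance between key_tip and socket below 0.004 m and angle between key_tip's own z axis and vertical below 0.12 rad and value of joint screw above 1.2 rad), for 0.2 s.
3. the key hangs upright in the drawer's rack, let go (y of key_handle in the frame of rack_slot between -0.02 and 0.02 m and x of key_handle in the frame of rack_slot between -0.06 and 0.13 m and z of key_handle in the frame of rack_slot between 0.007 and 0.017 m and angle between key_handle's own z axis and vertical below 0.15 rad and contact force between the fingers and anything else below 0.1 N), for 0.2 s.
At the end, for the whole second after the job is handed in: The drawer is shut to within 6 mm and at rest; the key is in its rack, upright within 0.15 rad, its handle's centre within 20 mm of the slot's centre line and 7 to 17 mm above the ledges (resting on them); the screw is at its stop to within 0.15 rad (y of key_handle in the frame of rack_slot between -0.02 and 0.02 m and x of key_handle in the frame of rack_slot between -0.06 and 0.13 m and z of key_handle in the frame of rack_slot between 0.007 and 0.017 m and angle between key_handle's own z axis and vertical below 0.15 rad and value of joint cab_drawer0 below 0.006 m and value of joint screw above 1.15 rad and velocity of joint cab_drawer0 below 0.02 m/s); the robot touches nothing.
It fails at once if a bystander (stone, brush, disc, jar) is moved by more than 40 mm (distance of any of stone, brush, discs, jar from where it was at the start of the episode above 0.04 m).
It also fails if it takes over 67 s, if anything falls off the work surface, if the arm or the gripper's body presses on something with over 40 N, if the wrist force passes 120 N, or if a joint passes its speed limit or range.

## Working session

There is one attempt and no reset: what is moved stays moved. The work goes in short steps, Python scripts to look and compute and a tool call to move; the robot and the scene stay as the last step left them, time stands still between calls to the robot, and variables do not carry over. Pictures are saved under pics/ and viewed, and the job is handed in when it is done.

Besides the shell and the picture viewer there is one more tool, called after "Call:" by a JSON object that holds its "op" and its "data", one argument or row to a line. jog_arm: Moves the arm, as the interface text tells. Its arguments: {"type":"object","properties":{"plan":{"type":"array"},"force":{"type":"number"}},"required":["plan"]}

```bash
mkdir -p pics; cat > h.py <<'E'
import numpy as np, cv2
from bench import *
def grab(tag):
    for n in ("side","top"):
        p,d=snapshot(n); cv2.imwrite(f"pics/{tag}_{n}.png",p); np.save(f"pics/{tag}_{n}.npy",d)
def w(n,tag,u,v,r=1,z=None):
    c=get_calibration(n);K=np.array([[c["fx"],0,c["cx"]],[0,c["fy"],c["cy"]],[0,0,1.]])
    q=cv2.undistortPoints(np.array([[[u,v]]],float),K,np.array(c["dist_coeffs"],float))[0,0]
    R=np.array(c["R"]);t=np.array(c["t"])
    ray=np.array([q[0],q[1],1])
    if z is None:
        d=np.load(f"pics/{tag}_{n}.npy")[int(v)-r:int(v)+r+1,int(u)-r:int(u)+r+1]
        d=np.median(d[d>0]); return R.T@(ray*d-t)
    C=-R.T@t; D=R.T@ray; return C+D*(z-C[2])/D[2]
def crop(n,tag,x0,y0,x1,y1,s,out):
    p=cv2.imread(f"pics/{tag}_{n}.png")[y0:y1,x0:x1]
    cv2.imwrite(f"pics/{out}.png",cv2.resize(p,None,fx=s,fy=s,interpolation=cv2.INTER_CUBIC))
def cloud(n,tag):
    c=get_calibration(n);K=np.array([[c["fx"],0,c["cx"]],[0,c["fy"],c["cy"]],[0,0,1.]])
    d=np.load(f"pics/{tag}_{n}.npy");h,wd=d.shape
    g=np.stack(np.meshgrid(np.arange(wd),np.arange(h)),-1).reshape(-1,1,2).astype(float)
    q=cv2.undistortPoints(g,K,np.array(c["dist_coeffs"],float)).reshape(h,wd,2)
    X=np.dstack([q,np.ones((h,wd))])*d[...,None]
    X=(X-np.array(c["t"]))@np.array(c["R"]); X[d<=0]=np.nan
    return X
E
python3 - <<'E'
from h import *
grab("a"); print(state())
for n in("side","top"):
    c=get_calibration(n);R=np.array(c["R"]);print(n,c["fx"],-R.T@np.array(c["t"]),R[2])
E
```

```text
{'clock': 0.1, 'joints': array([ 9.88709886e-01,  2.63503162e-01, -4.88870312e-02,  1.25939293e+00,
        1.66475344e-05,  1.41551636e+00]), 'dq': array([-2.76421550e-04, -5.75316991e-04,  2.76515883e-03, -4.47198664e-05,
       -1.36095009e-03,  1.18387257e-03]), 'effort': array([ 4.15166709e-03, -6.38577175e+01,  3.85062933e+01,  1.00582140e-02,
       -1.45997624e-04, -5.60323815e-05]), 'position': array([217.16261519, 477.66537006, 191.45367294]), 'tool_rot': array([-3.14062030e+00, -1.69061884e-04,  2.71478609e+00]), 'force': array([ 0.6067557 , -0.75717297, -0.13817177]), 'moment': array([-0.0608558 , -0.03514439, -0.06173093]), 'opening': 0.9998597462082243}
side 609.6691726543824 [-140.43642771 -644.97835814  892.98439302] [ 0.50757706  0.55265221 -0.66101517]
top 564.2495831681229 [ 227.20784043   21.20395408 1279.70677399] [ 0.18882483  0.00668337 -0.98198804]
```

View pics/a_top.png

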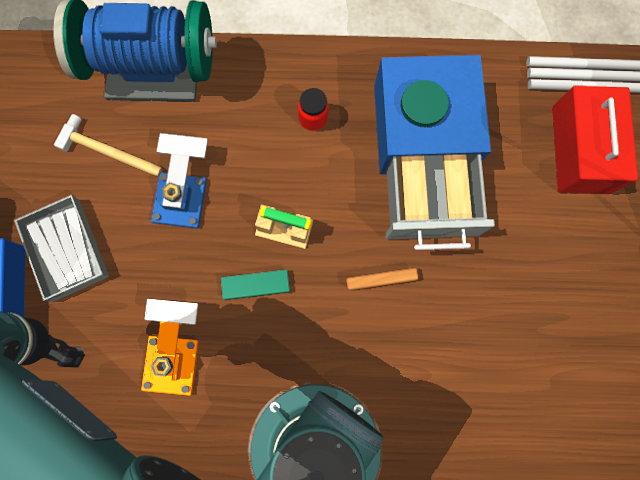

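View pics/a_side.png

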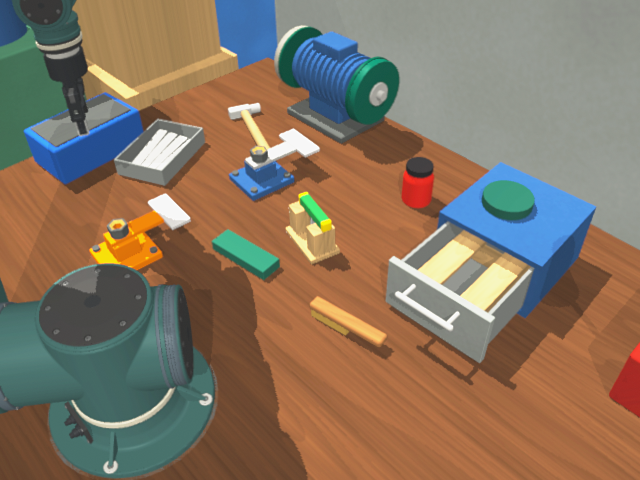

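The green key hangs in the stand at top (286,217) and side (314,211). Other green things are the stone at top (255,284), the disc at (425,102) and the grinder wheels at (200,40). The socket is on the blue rest at top (173,191). The orange look-alike at (162,366) stays untouched. The open drawer's rack is at (437,188). Next I'll check these choices in close crops.

```bash
python3 - <<'E'
from h import *
crop("top","a",245,195,325,255,10,"c_key")
crop("top","a",145,165,215,235,8,"c_rest")
crop("top","a",370,140,500,250,6,"c_dr")
E
```

```text
(no output)
```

View pics/c_key.png

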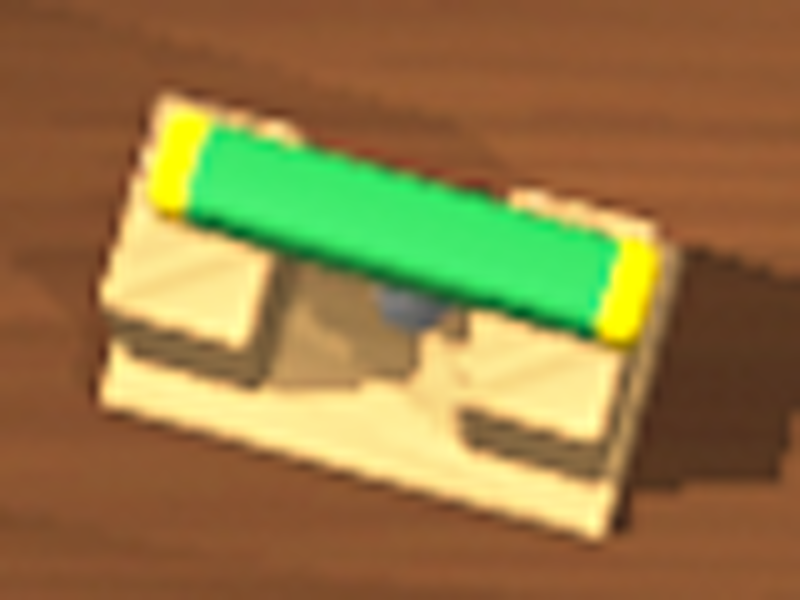

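View pics/c_rest.png

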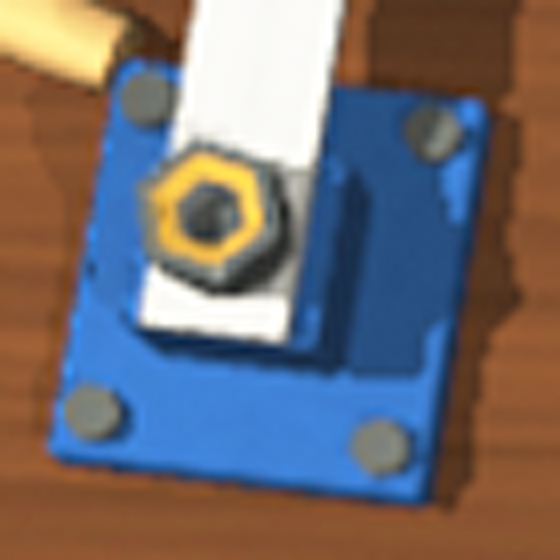

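View pics/c_dr.png

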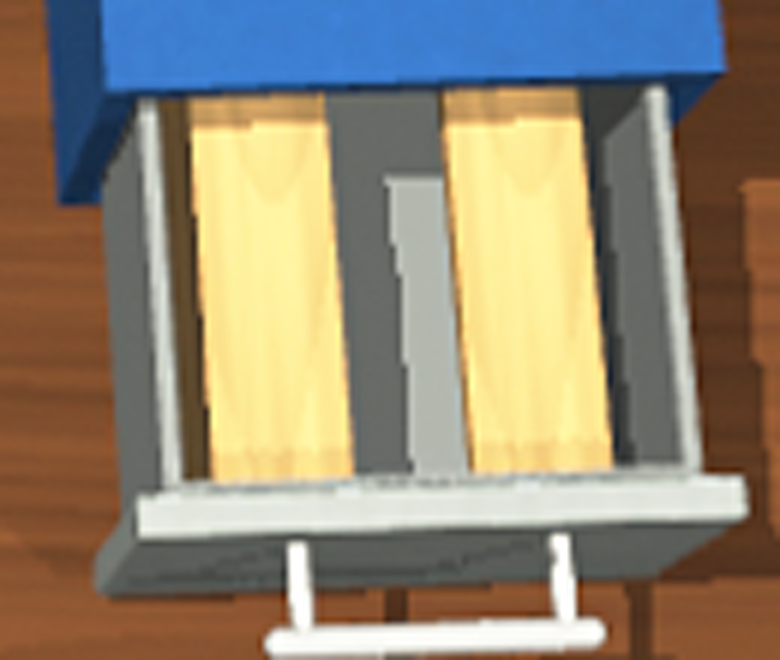

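```bash
python3 - <<'E'
from h import *
for n,bx in(("top",(245,195,325,255)),("side",(285,185,345,245))):
    X=cloud(n,"a");x0,y0,x1,y1=bx
    p=cv2.cvtColor(cv2.imread(f"pics/a_{n}.png"),cv2.COLOR_BGR2HSV)
    m=np.zeros(p.shape[:2],bool);m[y0:y1,x0:x1]=True
    m&=(p[...,0]>26)&(p[...,0]<75)&(p[...,1]>150)&(X[...,2]>90)
    P=X[m];print(n,m.sum(),np.median(P,0))
    for sel in (P[(P[:,2]>94)],):
        r=cv2.minAreaRect(sel[:,:2].astype(np.float32));print(r, np.median(sel[:,2]),"box",cv2.boxPoints(r).round(1).tolist())
# pixel-with-plane
q=lambda a,b:w("top","a",245+a/10,195+b/10,z=98).round(1)
print([q(*c) for c in((168,108),(150,208),(660,245),(628,343))])
# socket: centre pixels and plane 90
print("sock top",w("top","a",145+208/8,165+212/8,z=90))
X=cloud("top","a")
for n,bx in(("top",(160,180,185,205)),("side",(240,140,280,170))):
    X=cloud(n,"a");x0,y0,x1,y1=bx
    m=np.zeros(X.shape[:2],bool);m[y0:y1,x0:x1]=True
    m&=(X[...,2]>83)&(X[...,2]<97);P=X[m];print(n,"head",m.sum(),P.mean(0),cv2.minEnclosingCircle(P[:,:2].astype(np.float32)))
    m=np.zeros(X.shape[:2],bool);m[y0-60:y1+50,x0-40:x1+60]=True
    m&=(X[...,2]>62)&(X[...,2]<74);P=X[m];print(" plate",m.sum(),cv2.minAreaRect(P[:,:2].astype(np.float32)),P.min(0),P.max(0))
E
python3 - <<'E'
from h import *
crop("side","a",235,135,285,170,14,"c_rs"); crop("side","a",290,185,345,245,10,"c_ks")
E
```

```text
top 479 [492.02647225  77.23444805  97.78144471]
((492.8876647949219, 77.94053649902344), (109.25408172607422, 20.848217010498047), 75.124267578125) 98.04972379121874 box [[468.79998779296875, 27.799999237060547], [488.8999938964844, 22.5], [517.0, 128.10000610351562], [496.79998779296875, 133.39999389648438]]
side 362 [490.48848508  71.12099769  94.97728849]
((493.091064453125, 75.06377410888672), (106.98518371582031, 23.344451904296875), 74.15969848632812) 95.61817017862558 box [[467.29998779296875, 26.799999237060547], [489.70001220703125, 20.399999618530273], [518.9000244140625, 123.30000305175781], [496.5, 129.6999969482422]]
[array([515.8, 128. ,  98. ]), array([493.6, 130.9,  98. ]), array([488.5,  21.2,  98. ]), array([466.8,  27.5,  98. ])]
sock top [544.53716066 328.77102846  90.        ]
top head 210 [544.92847252 329.30865923  88.31597262] ((544.5449829101562, 329.78912353515625), 21.784345626831055)
 plate 1598 ((599.7861938476562, 323.8096923828125), (111.59272766113281, 167.3614501953125), 84.31268310546875) [515.91664109 261.51850976  62.01096289] [686.18109237 374.383625    73.9881072 ]
side head 121 [547.32148195 327.09897238  86.50154537] ((548.5693969726562, 326.1726989746094), 22.505817413330078)
 plate 1121 ((653.158203125, 332.3040466308594), (579.7587280273438, 191.30960083007812), 38.33534622192383) [470.14872602  78.4038016   62.00707066] [854.61367372 553.7378531   73.99315915]
```

View pics/c_rs.png

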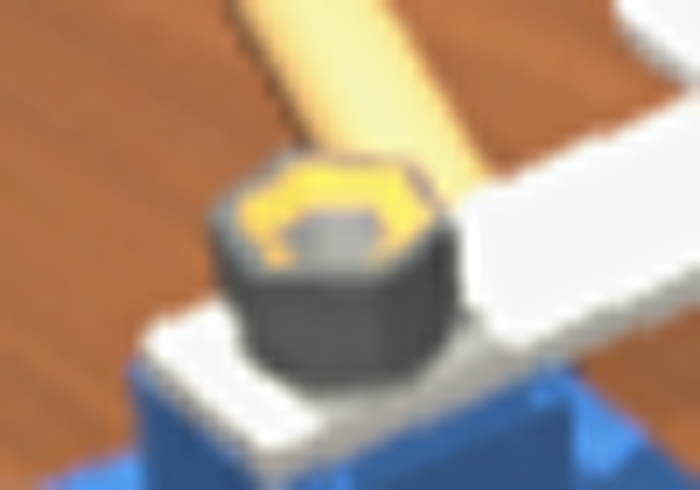

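View pics/c_ks.png

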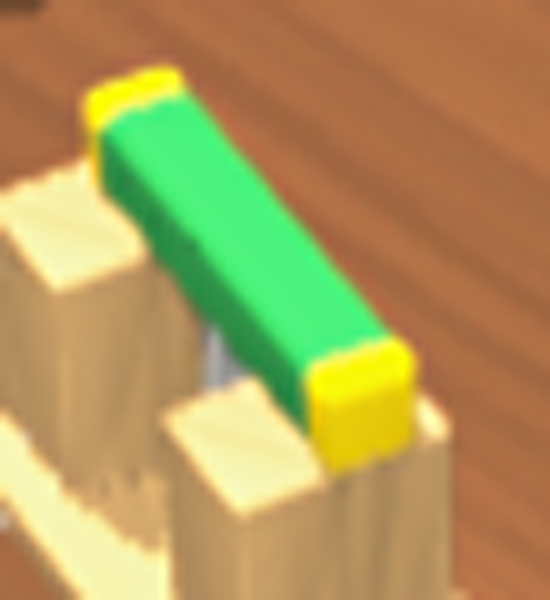

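```bash
cat >> h.py <<'E'
def ortho(n,tag,cx,cy,z,half,s,out=None):
    """orthographic view at height z: image right = -y, up = +x"""
    c=get_calibration(n);K=np.array([[c["fx"],0,c["cx"]],[0,c["fy"],c["cy"]],[0,0,1.]])
    N=int(2*half*s); v,u=np.mgrid[0:N,0:N].astype(float)
    P=np.stack([cx+half-v/s,cy+half-u/s,np.full_like(u,z)],-1).reshape(-1,3)
    q,_=cv2.projectPoints(P,cv2.Rodrigues(np.array(c["R"],float))[0],np.array(c["t"],float),K,np.array(c["dist_coeffs"],float))
    q=q.reshape(N,N,2).astype(np.float32)
    im=cv2.remap(cv2.imread(f"pics/{tag}_{n}.png"),q[...,0],q[...,1],cv2.INTER_CUBIC)
    if out:
        im2=im.copy(); cv2.drawMarker(im2,(N//2,N//2),(0,0,255),0,10); cv2.imwrite(f"pics/{out}.png",im2)
    return im
E
python3 - <<'E'
import bench
print([x for x in dir(bench) if not x.startswith('_')]); print(getattr(bench,'grip_point_offset',None))
from h import *
a=ortho("top","a",544.5,329,90,25,8); b=ortho("side","a",544.5,329,90,25,8)
cv2.imwrite("pics/o_s.png",np.hstack([a,b]))
a=ortho("top","a",492,77,98,62,5,"o_kt");
a=ortho("top","a",580,327,18,75,5,"o_rt");
E
```

```text
['MotionError', 'close_job', 'get_calibration', 'grip_point_offset', 'snapshot', 'state']
18.700000000000003
```

View pics/o_s.png

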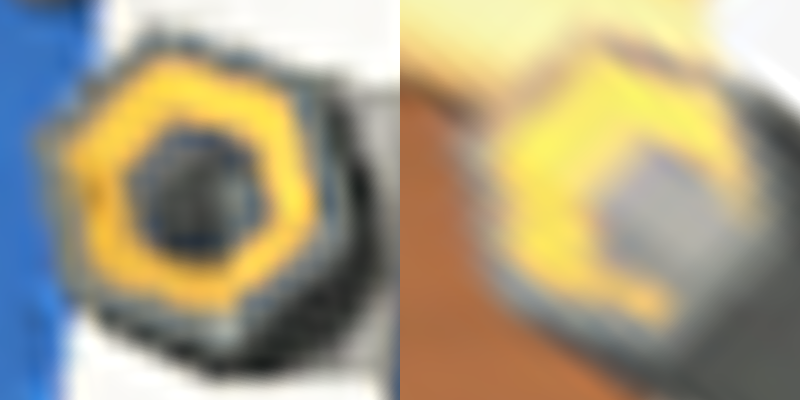

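View pics/o_rt.png

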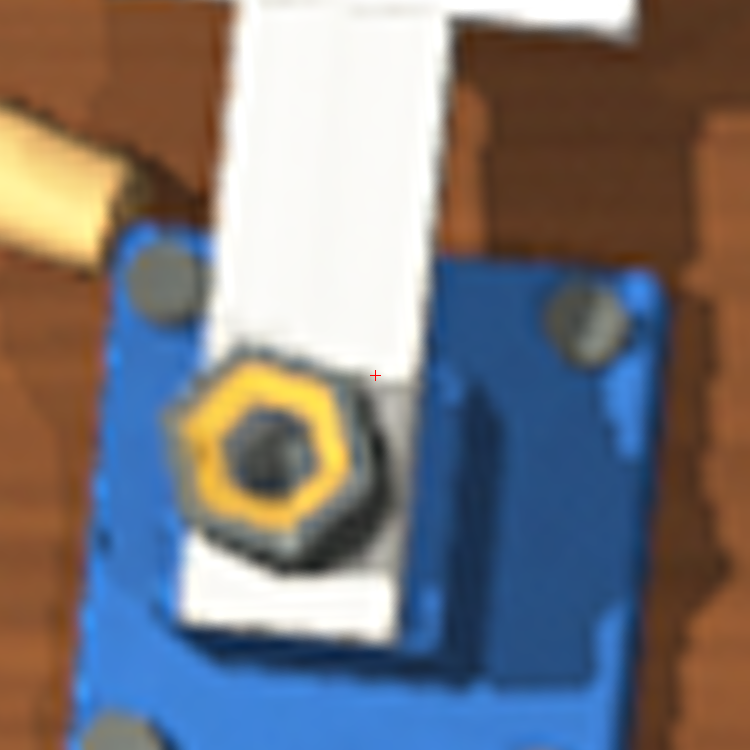

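```bash
python3 - <<'E'
from h import *
for n in("top","side"):
    s=8;a=ortho(n,"a",545,329,90,25,s); h=cv2.cvtColor(a,cv2.COLOR_BGR2HSV)
    m=((h[...,0]>10)&(h[...,0]<34)&(h[...,1]>110)&(h[...,2]>130)).astype(np.uint8)
    if n=="side": m[:60,:90]=0
    cs,_=cv2.findContours(m,0,1); c=max(cs,key=cv2.contourArea); hull=cv2.convexHull(c)
    H=np.zeros_like(m); cv2.fillConvexPoly(H,hull,1)
    v,u=np.mgrid[0:H.shape[0],0:H.shape[1]]; best=(0,)
    for cx in np.arange(540,552,.5):
      for cy in np.arange(322,334,.5):
        x=545+25-v[::4,::4]/s-cx; y=329+25-u[::4,::4]/s-cy
        for th in range(-45,15,3):
          r=np.maximum.reduce([np.abs(x*np.cos(np.radians(th+k))+y*np.sin(np.radians(th+k))) for k in(0,60,120)])<14
          hh=H[::4,::4]>0; iou=(r&hh).sum()/(r|hh).sum()
          if iou>best[0]: best=(iou,cx,cy,th)
    print(n,best)
E
```

```text
top (np.float64(0.9199457259158752), np.float64(546.5), np.float64(330.0), -12)
side (np.float64(0.2799325463743676), np.float64(540.0), np.float64(333.5), -42)
```

```bash
cat >> h.py <<'E'
def to(x,y,z,yawdeg):
    s=state(); r=s["tool_rot"]
    cr,cp,cy=np.cos(r);sr,sp,sy=np.sin(r)
    Rx=np.array([[1,0,0],[0,cr,-sr],[0,sr,cr]]);Ry=np.array([[cp,0,sp],[0,1,0],[-sp,0,cp]]);Rz=np.array([[cy,-sy,0],[sy,cy,0],[0,0,1]])
    R=Rz@Ry@Rx; d=R.T@(np.array([x,y,z])-s["position"])/1000
    dy=-(np.radians(yawdeg)-r[2]); dy=(dy+np.pi)%(2*np.pi)-np.pi
    print("pos",s["position"].round(1),"yaw",np.degrees(r[2]).round(1),"j6",s["joints"][5].round(2),"F",s["force"].round(1),"M",s["moment"].round(2),"op",round(s["opening"],2),"t",s["clock"])
    print("dp",d.round(4).tolist(),"yaw",round(dy,3))
E
python3 -c "
from h import *
to(492.5,77.5,170,255)"
```

```text
pos [217.2 477.7 191.5] yaw 155.5 j6 1.42 F [ 0.6 -0.8 -0.1] M [-0.06 -0.04 -0.06] op 1.0 t 0.1
dp [-0.4163, -0.2503, 0.0216] yaw -1.736
```

Call:
{"op": "jog_arm", "data": {
  "plan": [
    {"dp":[-0.028,-0.017,0.001],"yaw":-0.12,"claw":1},
    {"dp":[-0.056,-0.034,0.002],"yaw":-0.24,"claw":1},
    {"dp":[-0.084,-0.051,0.003],"yaw":-0.36,"claw":1},
    {"dp":[-0.112,-0.068,0.005],"yaw":-0.48,"claw":1},
    {"dp":[-0.14,-0.085,0.006],"yaw":-0.6,"claw":1}
  ],
  "force": 60
}}

```text
clock: 0.52
position: [308.5, 343.4, 185.7]
tool_rot: [-3.141, -0.0, -2.973]
force: [0.1, 1.4, 0.3]
opening: 0.998
```

```bash
python3 -c "
from h import *
to(492.5,77.5,170,255)"
```

```text
pos [308.5 343.4 185.7] yaw -170.3 j6 0.49 F [0.1 1.4 0.3] M [0.05 0.   0.01] op 1.0 t 0.5167
dp [-0.1367, -0.2931, 0.0157] yaw -1.14
```

Call:
{"op": "jog_arm", "data": {
  "plan": [
    {"dp":[-0.014,-0.029,0.002],"yaw":-0.12,"claw":1},
    {"dp":[-0.028,-0.058,0.003],"yaw":-0.24,"claw":1},
    {"dp":[-0.042,-0.088,0.005],"yaw":-0.36,"claw":1},
    {"dp":[-0.055,-0.118,0.006],"yaw":-0.48,"claw":1},
    {"dp":[-0.069,-0.148,0.008],"yaw":-0.6,"claw":1}
  ]
}}

```text
clock: 0.93
position: [398.4, 212.1, 178.1]
tool_rot: [3.141, -0.0, -2.41]
force: [1.1, 0.3, 0.7]
opening: 0.999
```

```bash
python3 -c "
from h import *
to(492.5,77.5,170,255)"
```

```text
pos [398.4 212.1 178.1] yaw -138.1 j6 -0.42 F [1.1 0.3 0.7] M [0.03 0.   0.01] op 1.0 t 0.9333
dp [0.0198, -0.1631, 0.0081] yaw -0.578
```

Call:
{"op": "jog_arm", "data": {
  "plan": [
    {"dp":[0.004,-0.033,0.002],"yaw":-0.12,"claw":1},
    {"dp":[0.008,-0.066,0.003],"yaw":-0.24,"claw":1},
    {"dp":[0.012,-0.1,0.005],"yaw":-0.36,"claw":1},
    {"dp":[0.016,-0.132,0.006],"yaw":-0.48,"claw":1},
    {"dp":[0.02,-0.163,0.008],"yaw":-0.578,"claw":1}
  ]
}}

```text
clock: 1.35
position: [491.9, 76.6, 170.0]
tool_rot: [3.141, -0.0, -1.832]
force: [0.7, 0.7, 0.6]
opening: 0.999
```

Call:
{"op": "jog_arm", "data": {
  "plan": [
    {"dp":[0,0,0],"yaw":0,"claw":1},
    {"dp":[0,0,0],"yaw":0,"claw":1},
    {"dp":[0,0,0],"yaw":0,"claw":1},
    {"dp":[0,0,0],"yaw":0,"claw":1},
    {"dp":[0,0,0],"yaw":0,"claw":1}
  ]
}}

```text
clock: 1.77
position: [490.7, 79.2, 170.4]
tool_rot: [-3.142, 0.0, -1.837]
force: [-0.9, 1.1, 0.1]
opening: 1.0
```

```bash
python3 -c "
from h import *
to(492.5,77,72,255)
grab('b')
crop('top','b',220,150,350,270,6,'b1');crop('side','b',260,120,380,260,5,'b2')"
```

```text
pos [490.7  79.2 170.4] yaw -105.3 j6 -1.31 F [-0.9  1.1  0.1] M [ 0.02 -0.02  0.02] op 1.0 t 1.7667
dp [0.0017, -0.0023, 0.0984] yaw -0.005
```

View pics/b1.png

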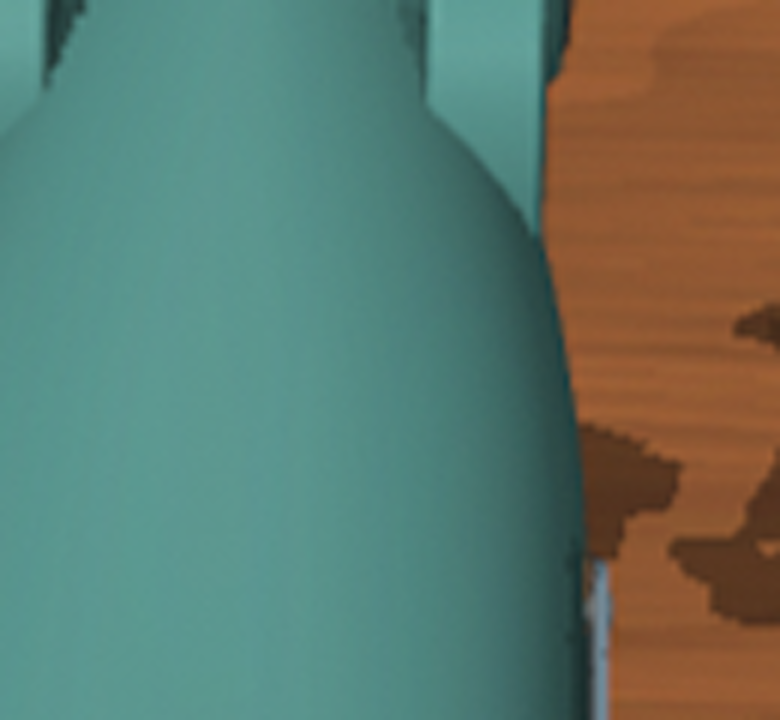

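View pics/b2.png

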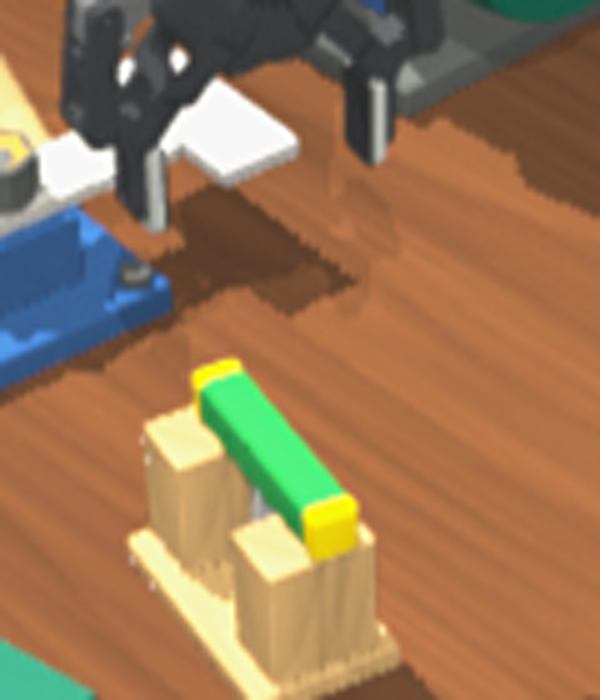

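```bash
python3 -c "
from h import *
to(492.5,77.3,70,255)
a=ortho('side','a',492,77,98,62,5,'o_ks')
X=cloud('side','b')
P=X[(X[...,2]>165)&(X[...,2]<185)&(abs(X[...,0]-490)<90)&(abs(X[...,1]-78)<60)]
print(len(P),P.min(0),P.max(0))
"
```

```text
pos [490.9  79.  170.4] yaw -105.3 j6 -1.31 F [-0.1  0.4  1.2] M [ 0.05 -0.   -0.  ] op 1.0 t 1.8667
dp [0.0013, -0.002, 0.1004] yaw -0.005Traceback (most recent call last):
  File "<string>", line 7, in <module>
    print(len(P),P.min(0),P.max(0))
                 ~~~~~^^^
    return umr_minimum(a, axis, None, out, keepdims, initial, where)
ValueError: zero-size array to reduction operation minimum which has no identity
```

View pics/o_ks.png

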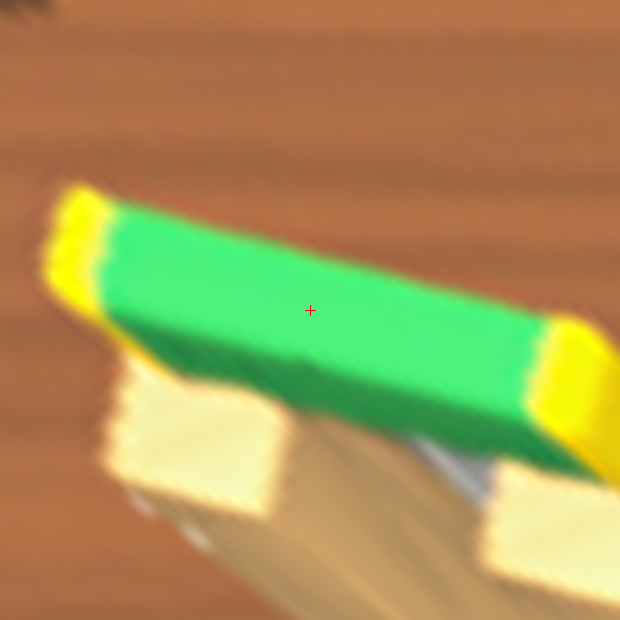

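View pics/o_kt.png

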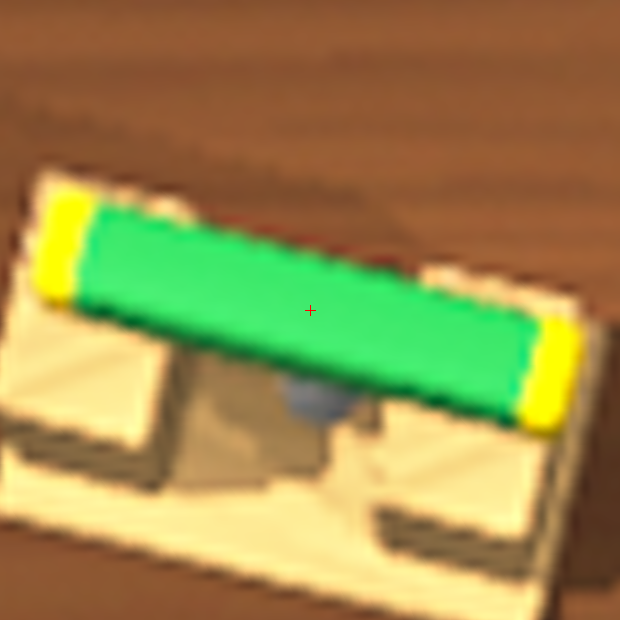

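Call:
{"op": "jog_arm", "data": {
  "plan": [
    {"dp":[0.001,-0.001,0.02],"yaw":0,"claw":1},
    {"dp":[0.002,-0.0015,0.045],"yaw":0,"claw":1},
    {"dp":[0.002,-0.002,0.07],"yaw":0,"claw":1},
    {"dp":[0.002,-0.002,0.07],"yaw":0,"claw":1},
    {"dp":[0.002,-0.002,0.07],"yaw":0,"claw":1}
  ]
}}

```text
clock: 2.28
position: [491.8, 76.2, 100.2]
tool_rot: [3.14, -0.0, -1.838]
force: [-0.3, 0.7, 0.8]
opening: 1.002
```

```bash
python3 -c "
from h import *
to(492,76.2,70,255)
grab('d')
crop('side','d',250,140,380,260,6,'d2')"
```

```text
pos [491.8  76.2 100.2] yaw -105.3 j6 -1.31 F [-0.3  0.7  0.8] M [ 0.02 -0.   -0.02] op 1.0 t 2.2833
dp [-0.0, -0.0002, 0.0302] yaw -0.005
```

View pics/d2.png

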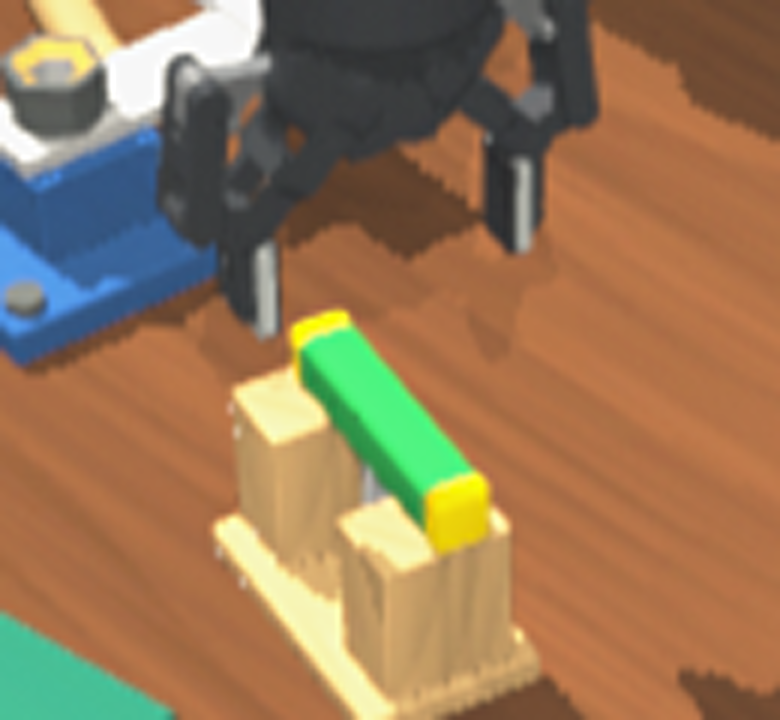

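Call:
{"op": "jog_arm", "data": {
  "plan": [
    {"dp":[0,0,0.015],"yaw":0,"claw":1},
    {"dp":[0,0,0.03],"yaw":0,"claw":1},
    {"dp":[0,0,0.03],"yaw":0,"claw":0.7},
    {"dp":[0,0,0.03],"yaw":0,"claw":0.4},
    {"dp":[0,0,0.03],"yaw":0,"claw":0.0}
  ]
}}

```text
clock: 2.8
position: [493.4, 75.9, 71.6]
tool_rot: [-3.14, 0.0, -1.838]
force: [-0.6, 0.1, 0.4]
opening: 0.605
```

Call:
{"op": "jog_arm", "data": {
  "plan": [
    {"dp":[0,0,0],"yaw":0,"claw":0},
    {"dp":[0,0,0],"yaw":0,"claw":0},
    {"dp":[0,0,0],"yaw":0,"claw":0},
    {"dp":[0,0,0],"yaw":0,"claw":0},
    {"dp":[0,0,0],"yaw":0,"claw":0}
  ]
}}

```text
clock: 3.22
position: [492.7, 75.9, 70.4]
tool_rot: [-3.141, 0.0, -1.838]
force: [-0.2, 0.7, 0.5]
opening: -0.003
```

```bash
python3 -c "
from h import *
to(492,76.2,70,255)
grab('e')
crop('side','e',250,140,380,260,6,'e2')"
```

```text
pos [492.7  75.9  70.4] yaw -105.3 j6 -1.31 F [-0.2  0.7  0.5] M [-0.03 -0.05 -0.02] op -0.0 t 3.2167
dp [-0.0001, 0.0007, 0.0004] yaw -0.005
```

View pics/e2.png

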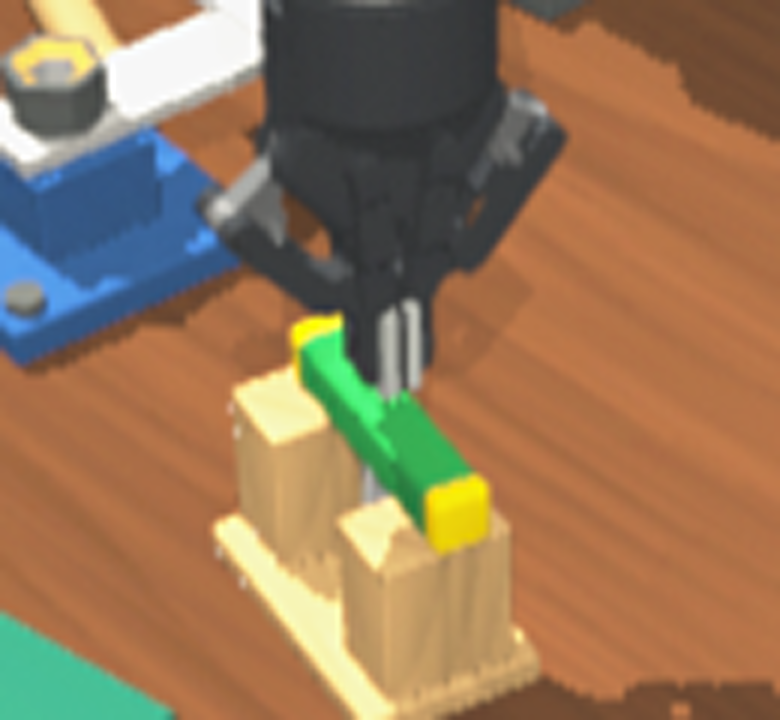

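```bash
python3 -c "
from h import *
X=cloud('side','e')
for (a,b) in [(390,330),(390,380),(410,380),(400,390),(360,370),(330,370),(440,440),(420,350),(460,510),(300,420),(550,500)]:
    u=250+a/6;v=140+b/6; print((a,b),X[int(round(v)),int(round(u))].round(1), w('side','e',u,v,z=98).round(1))
crop('side','e',300,180,340,220,16,'e3')
print(state()['joints'])
"
```

```text
(390, 330) [486.5  64.  139.1] [520.6 102.7  98. ]
(390, 380) [484.4  62.4 120.7] [502.1  82.4  98. ]
(410, 380) [493.6  63.7 114.7] [507.   77.7  98. ]
(400, 390) [493.9  67.1 107.3] [500.9  76.1  98. ]
(360, 370) [476.9  68.9 123.7] [498.3  93.6  98. ]
(330, 370) [492.1 102.3  95.5] [490.9 100.7  98. ]
(440, 440) [497.2  53.1  92.7] [492.7  47.3  98. ]
(420, 350) [500.9  65.4 122.6] [520.6  87.3  98. ]
(460, 510) [479.8  22.9  90. ] [473.2  16.7  98. ]
(300, 420) [485.  111.1  72.7] [465.7  87.8  98. ]
(550, 500) [580.1  81.7  -2.7] [ 4.98e+02 -2.00e-01  9.80e+01]
[-1.07432687e-02  2.89884082e-01 -3.57030151e-01  9.23845602e-01
  2.38700945e-05 -1.31440624e+00]
```

View pics/e3.png

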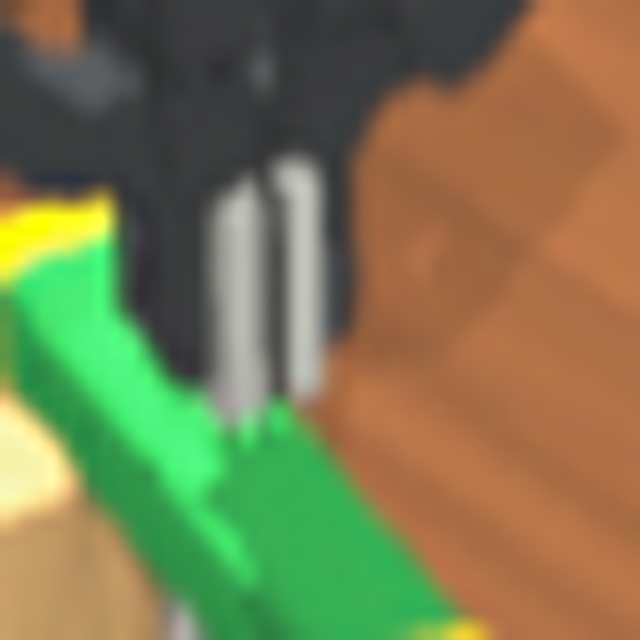

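View pics/e_side.png

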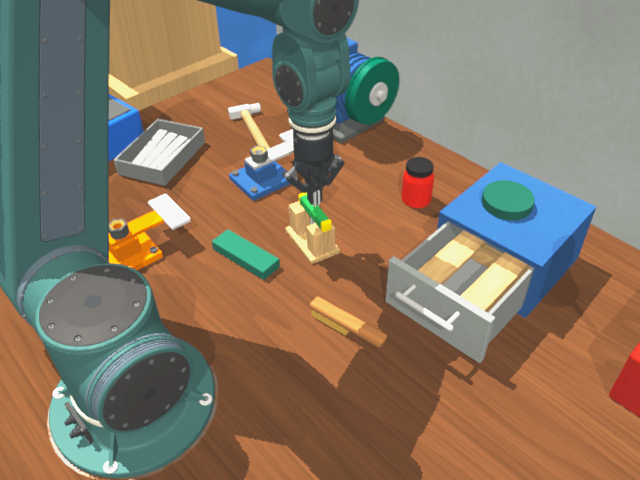

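```bash
python3 -c "
from h import *
for tag,(cx,cy),rad in(('a',(217,478),70),('b',(491,79),70),('d',(491.8,76.2),70),('e',(492.7,75.9),40)):
    X=cloud('side',tag); p=cv2.cvtColor(cv2.imread(f'pics/{tag}_side.png'),cv2.COLOR_BGR2HSV)
    m=(np.hypot(X[...,0]-cx,X[...,1]-cy)<rad)&(p[...,1]<70)&(X[...,2]>85)
    z=X[...,2][m]; print(tag,m.sum(),np.sort(z)[:12].round(0))
    i=np.argwhere(m)[np.argsort(z)[:5]]; print(i.tolist(), X[i[0][0],i[0][1]])
# project expected TCP
for tag,P in(('a',(217.2,477.7,191.5)),('e',(492.7,75.9,70.4)),('e',(492.7,75.9,100))):
    c=get_calibration('side');K=np.array([[c['fx'],0,c['cx']],[0,c['fy'],c['cy']],[0,0,1.]])
    print(tag,cv2.projectPoints(np.array([P]),cv2.Rodrigues(np.array(c['R'],float))[0],np.array(c['t'],float),K,np.array(c['dist_coeffs'],float))[0].ravel())
"
```

```text
a 3275 [241. 241. 242. 242. 242. 244. 244. 244. 244. 244. 244. 244.]
[[135, 81], [112, 84], [134, 86], [111, 87], [134, 87]] [194.55708768 438.53231548 241.1139649 ]
b 4853 [223. 223. 223. 224. 224. 224. 225. 226. 226. 226. 226. 226.]
[[166, 291], [165, 289], [165, 290], [150, 331], [151, 332]] [443.40685891  80.93813363 222.69087759]
d 4773 [152. 153. 153. 154. 154. 154. 154. 155. 155. 156. 156. 157.]
[[196, 293], [194, 292], [181, 335], [181, 337], [195, 295]] [442.6153835   79.12264424 152.23164076]
e 2133 [110. 110. 111. 111. 112. 113. 113. 113. 114. 114. 114. 114.]
[[205, 316], [206, 314], [205, 313], [204, 318], [204, 317]] [490.34998576  66.21176064 109.89214384]
a [ 88.72295124 143.41861669]
e [314.0651876  217.06491407]
e [313.73830963 206.0573458 ]
```

```bash
python3 -c "
from h import *
crop('side','a',30,60,130,150,7,'a3')"
```

```text
(no output)
```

View pics/a3.png

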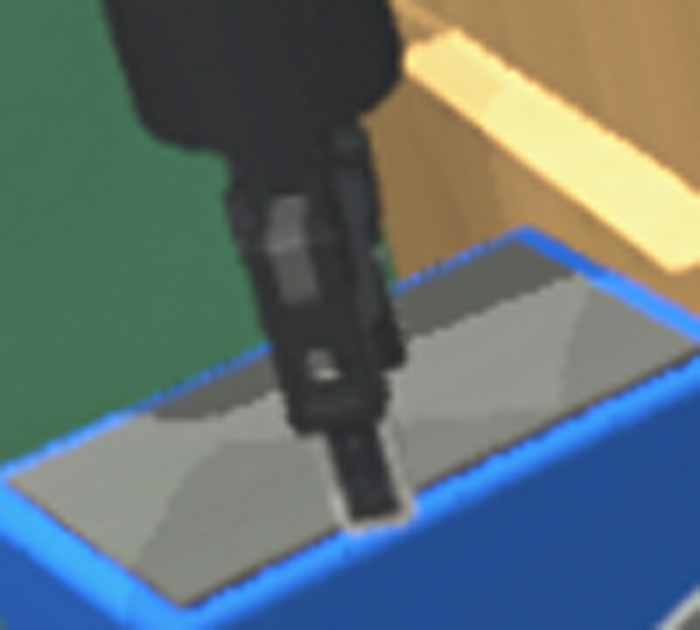

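The fingers shut just above the bar. In the side view, the tip at (317,205) has depth z≈105, while the reported TCP z is 70. The start picture shows the same offset of about 35 mm, so the true tips are about 35 mm higher than reported. I'll open and go about 34 mm lower.

Call:
{"op": "jog_arm", "data": {
  "plan": [
    {"dp":[0,0,0],"yaw":0,"claw":1},
    {"dp":[0,0,0],"yaw":0,"claw":1},
    {"dp":[0,0,0],"yaw":0,"claw":1},
    {"dp":[0,0,0],"yaw":0,"claw":1},
    {"dp":[0,0,0],"yaw":0,"claw":1}
  ]
}}

```text
clock: 3.73
position: [492.6, 75.9, 70.2]
tool_rot: [3.142, 0.0, -1.838]
force: [1.2, -0.3, 0.5]
opening: 0.705
```

```bash
python3 -c "
from h import *
to(492,76.2,36,255)
X=cloud('side','e')
c=get_calibration('side');K=np.array([[c['fx'],0,c['cx']],[0,c['fy'],c['cy']],[0,0,1.]])
for z in (95,100,105,110):
  print(z,cv2.projectPoints(np.array([(489.9,65.3,z)]),cv2.Rodrigues(np.array(c['R'],float))[0],np.array(c['t'],float),K,np.array(c['dist_coeffs'],float))[0].ravel())
"
```

```text
pos [492.6  75.9  70.2] yaw -105.3 j6 -1.31 F [ 1.2 -0.3  0.5] M [0.01 0.02 0.01] op 0.71 t 3.7333
dp [-0.0001, 0.0007, 0.0342] yaw -0.005
95 [316.28963407 210.95426439]
100 [316.24001594 209.0676338 ]
105 [316.19015063 207.17099147]
110 [316.14003663 205.26426938]
```

Call:
{"op": "jog_arm", "data": {
  "plan": [
    {"dp":[0,0,0],"yaw":0,"claw":1},
    {"dp":[0,0,0],"yaw":0,"claw":1},
    {"dp":[0,0,0.012],"yaw":0,"claw":1},
    {"dp":[0,0,0.024],"yaw":0,"claw":1},
    {"dp":[0,0,0.036],"yaw":0,"claw":1}
  ]
}}

```text
clock: 4.15
position: [492.8, 75.9, 33.9]
tool_rot: [-3.141, 0.0, -1.838]
force: [0.2, 0.2, 0.4]
opening: 0.999
```

Call:
{"op": "jog_arm", "data": {
  "plan": [
    {"dp":[0,0,0],"yaw":0,"claw":1},
    {"dp":[0,0,0],"yaw":0,"claw":0.5},
    {"dp":[0,0,0],"yaw":0,"claw":0.0},
    {"dp":[0,0,0],"yaw":0,"claw":0.0},
    {"dp":[0,0,0],"yaw":0,"claw":0.0}
  ]
}}

```text
clock: 4.57
position: [493.0, 75.9, 34.8]
tool_rot: [-3.141, 0.0, -1.838]
force: [-1.0, 0.3, 0.4]
opening: 0.454
```

Call:
{"op": "jog_arm", "data": {
  "plan": [
    {"dp":[0,0,0],"yaw":0,"claw":0},
    {"dp":[0,0,0],"yaw":0,"claw":0},
    {"dp":[0,0,0],"yaw":0,"claw":0},
    {"dp":[0,0,0],"yaw":0,"claw":0},
    {"dp":[0,0,0],"yaw":0,"claw":0}
  ]
}}

```text
clock: 4.98
position: [492.9, 75.9, 34.8]
tool_rot: [-3.141, 0.0, -1.838]
force: [-1.6, 0.2, 6.9]
opening: 0.246
```

```bash
python3 -c "
from h import *
to(492,76.2,36,255)
grab('f')
crop('side','f',270,150,370,260,7,'f2')"
```

```text
pos [492.9  75.9  34.8] yaw -105.3 j6 -1.31 F [-1.6  0.2  6.9] M [0.01 0.35 0.05] op 0.25 t 4.9833
dp [-0.0001, 0.001, -0.0012] yaw -0.005
```

View pics/f2.png

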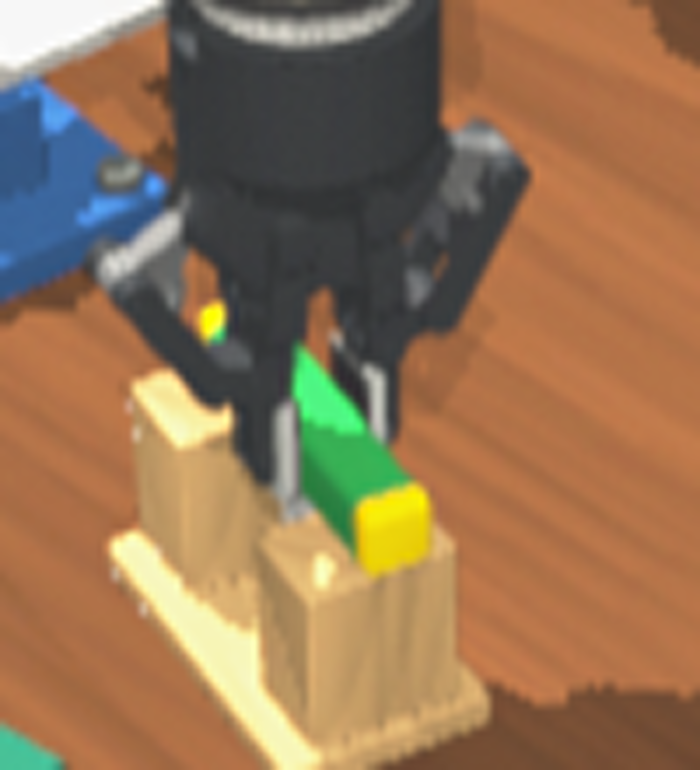

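Gripped: opening is 0.246, about 21 mm, with the pads on both sides of the bar. Lifting now.

Call:
{"op": "jog_arm", "data": {
  "plan": [
    {"dp":[0,0,-0.01],"yaw":0,"claw":0},
    {"dp":[0,0,-0.03],"yaw":0,"claw":0},
    {"dp":[0,0,-0.055],"yaw":0,"claw":0},
    {"dp":[0,0,-0.08],"yaw":0,"claw":0},
    {"dp":[0,0,-0.1],"yaw":0,"claw":0}
  ],
  "force": 80
}}

```text
clock: 5.5
position: [492.6, 75.9, 136.0]
tool_rot: [-3.141, 0.0, -1.838]
force: [0.8, 0.6, -1.8]
opening: 0.245
```

```bash
python3 -c "
from h import *
to(545.5,328,135,255)
grab('g')
crop('side','g',260,100,370,230,6,'g2')"
```

```text
pos [492.6  75.9 136. ] yaw -105.3 j6 -1.31 F [ 0.8  0.6 -1.8] M [-0.   -0.04  0.01] op 0.25 t 5.5
dp [-0.2571, 0.0155, 0.001] yaw -0.005
```

View pics/g2.png

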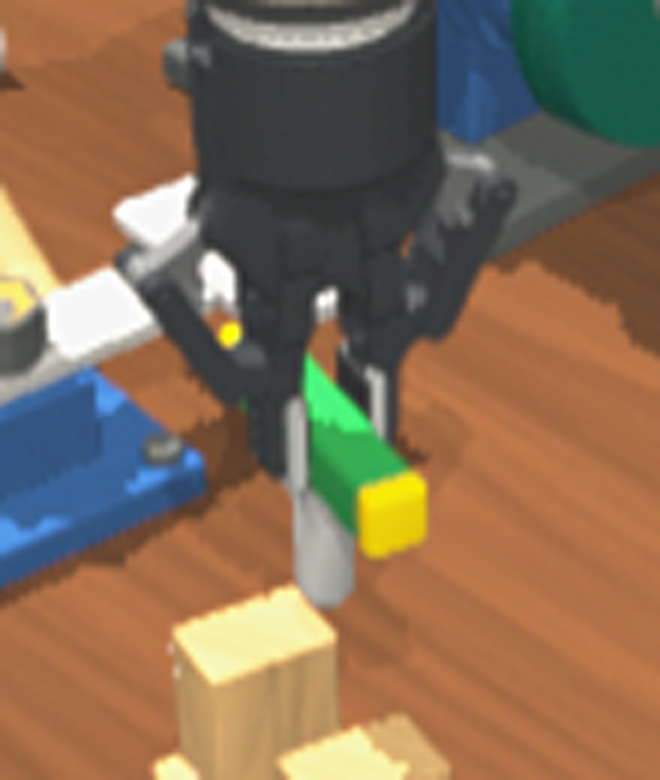

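Call:
{"op": "jog_arm", "data": {
  "plan": [
    {"dp":[-0.025,0.0015,0],"yaw":0,"claw":0},
    {"dp":[-0.06,0.0036,0],"yaw":0,"claw":0},
    {"dp":[-0.095,0.0057,0],"yaw":0,"claw":0},
    {"dp":[-0.13,0.0078,0],"yaw":0,"claw":0},
    {"dp":[-0.165,0.01,0],"yaw":0,"claw":0}
  ]
}}

```text
clock: 6.02
position: [526.1, 239.2, 133.0]
tool_rot: [3.14, -0.001, -1.838]
force: [1.7, -0.5, -2.4]
opening: 0.241
```

Call:
{"op": "jog_arm", "data": {
  "plan": [
    {"dp":[-0.03,0.0018,0],"yaw":0,"claw":0},
    {"dp":[-0.06,0.0036,0],"yaw":0,"claw":0},
    {"dp":[-0.08,0.005,0],"yaw":0,"claw":0},
    {"dp":[-0.092,0.0055,0],"yaw":0,"claw":0},
    {"dp":[-0.092,0.0055,0],"yaw":0,"claw":0}
  ]
}}

```text
clock: 6.43
position: [545.3, 329.5, 132.7]
tool_rot: [3.14, -0.001, -1.836]
force: [-0.2, -0.5, -1.9]
opening: 0.241
```

```bash
python3 -c "
from h import *
to(545.5,328,135,255)
grab('i')
crop('side','i',205,60,315,190,6,'i2')"
```

```text
pos [545.3 329.5 132.7] yaw -105.2 j6 -0.89 F [-0.2 -0.5 -1.9] M [-0.05  0.02  0.02] op 0.24 t 6.4333
dp [0.0014, -0.0006, -0.0023] yaw -0.004
```

View pics/i2.png

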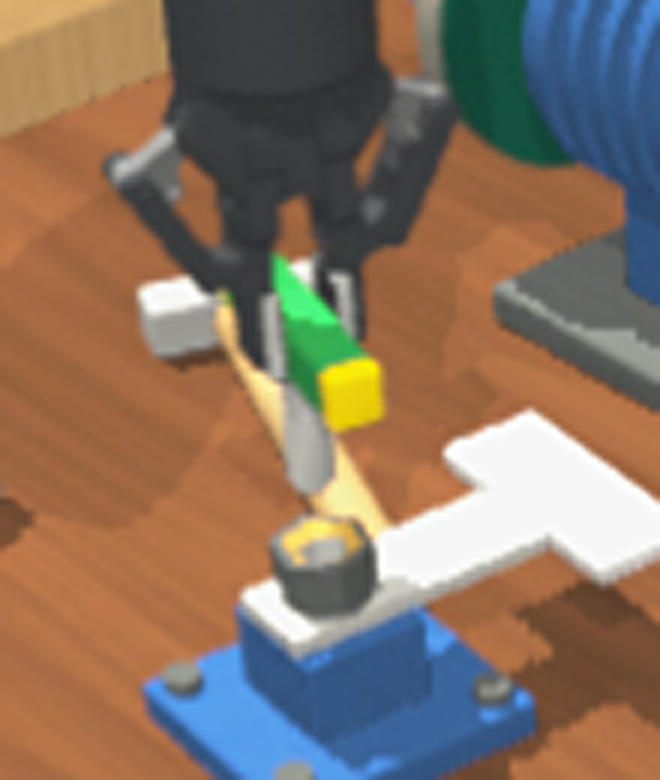

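```bash
python3 -c "
from h import *
crop('side','i',240,105,280,170,12,'i3')"
```

```text
(no output)
```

View pics/i3.png

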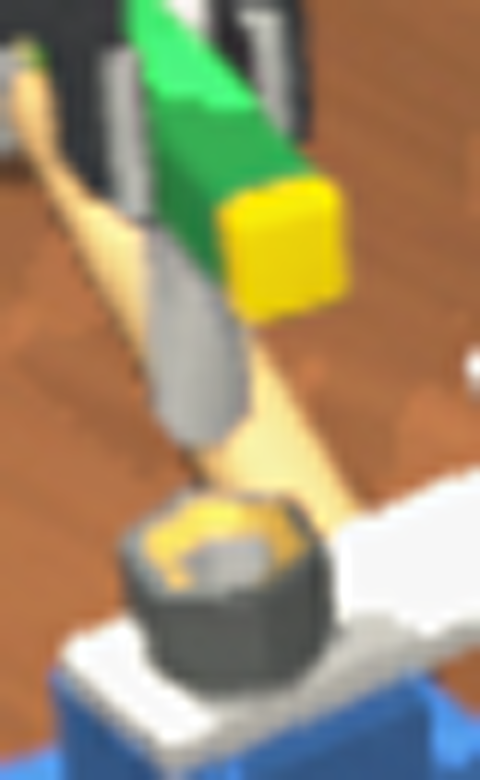

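```bash
python3 -c "
from h import *
a=w('side','i',240+201.5/12,105+427/12,z=115.7); b=w('side','i',240+226/12,105+544/12,z=90)
print(a,b,b-a)
c=get_calibration('side');K=np.array([[c['fx'],0,c['cx']],[0,c['fy'],c['cy']],[0,0,1.]])
pr=lambda P:cv2.projectPoints(np.array(P,float),cv2.Rodrigues(np.array(c['R'],float))[0],np.array(c['t'],float),K,np.array(c['dist_coeffs'],float))[0].reshape(-1,2)
# predicted silhouettes: shaft hex at TCP pos, yaw -15.2, tip z 115.7
th=np.radians(-15.2+30+60*np.arange(6))
for (x,y) in((545.3,329.5),a[:2]):
  H=lambda r,z:np.c_[x+r*np.cos(th),y+r*np.sin(th),np.full(6,z)]
  for r,z in((9.8,119.7),(7.5,115.7)):
    q=(pr(H(r,z))-[240,105])*12; print(r,z,q.min(0).round(),q.max(0).round())
for (x,y) in((546.5,328),b[:2]):
  H=lambda r,z:np.c_[x+r*np.cos(th),y+r*np.sin(th),np.full(6,z)]
  for r,z in((16.2,90),(22,90)):
    q=(pr(H(r,z))-[240,105])*12; print('head',r,z,q.min(0).round(),q.max(0).round())
"
```

```text
[545.15998086 327.56283586 115.7       ] [545.78069294 324.08487106  90.        ] [  0.62071208  -3.47796481 -25.7       ]
9.8 119.7 [143. 381.] [245. 430.]
7.5 115.7 [157. 404.] [235. 442.]
9.8 119.7 [149. 385.] [251. 434.]
7.5 115.7 [163. 408.] [240. 446.]
head 16.2 90 [134. 493.] [299. 576.]
head 22 90 [104. 479.] [329. 591.]
head 16.2 90 [143. 503.] [309. 586.]
head 22 90 [113. 488.] [339. 601.]
```

```bash
python3 -c "
from h import *
to(546.1,326.8,114,256)"
```

```text
pos [545.1 327.3 133.4] yaw -105.3 j6 -0.89 F [-0.2  0.4 -2.2] M [-0.03 -0.01  0.04] op 0.24 t 6.5333
dp [0.0002, -0.0011, 0.0194] yaw -0.023
```

Call:
{"op": "jog_arm", "data": {
  "plan": [
    {"dp":[0.0004,-0.0011,0.005],"yaw":-0.02,"claw":0},
    {"dp":[0.0005,-0.0011,0.01],"yaw":-0.02,"claw":0},
    {"dp":[0.0005,-0.0011,0.015],"yaw":-0.02,"claw":0},
    {"dp":[0.0005,-0.0011,0.018],"yaw":-0.02,"claw":0},
    {"dp":[0.0005,-0.0011,0.018],"yaw":-0.02,"claw":0}
  ]
}}

```text
clock: 6.95
position: [546.0, 326.5, 115.3]
tool_rot: [3.141, -0.001, -1.819]
force: [-0.6, 0.4, -1.9]
opening: 0.243
```

```bash
python3 -c "
from h import *
grab('j')
to(546.1,326.5,110,256)
crop('side','j',240,105,280,170,12,'j3')"
```

```text
pos [546.3 326.9 116.1] yaw -104.2 j6 -0.91 F [ 0.2 -0.2 -3. ] M [0.02 0.   0.02] op 0.24 t 7.05
dp [0.0004, 0.0001, 0.0061] yaw -0.003
```

View pics/j3.png

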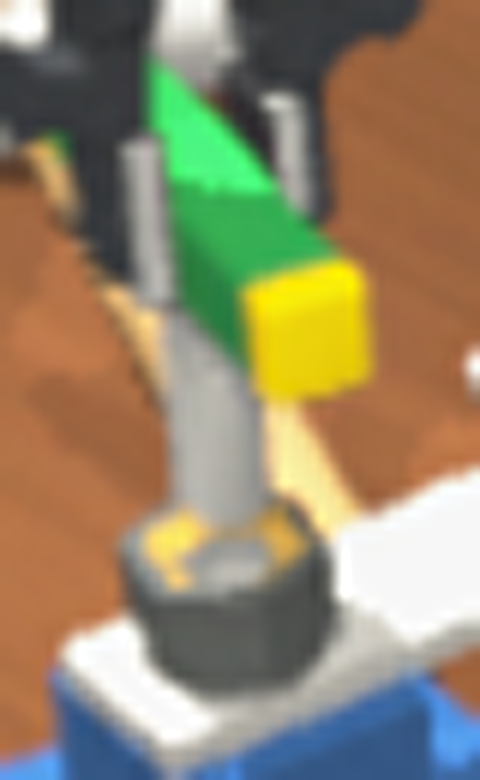

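Call:
{"op": "jog_arm", "data": {
  "plan": [
    {"dp":[0.0004,0,0.004],"yaw":0,"claw":0},
    {"dp":[0.0004,0,0.008],"yaw":0,"claw":0},
    {"dp":[0.0004,0,0.012],"yaw":0,"claw":0},
    {"dp":[0.0004,0,0.015],"yaw":0,"claw":0},
    {"dp":[0.0004,0,0.018],"yaw":0,"claw":0}
  ]
}}

```text
clock: 7.47
position: [546.5, 327.0, 98.2]
tool_rot: [-3.141, 0.001, -1.818]
force: [-3.8, 2.0, 25.3]
opening: 0.239
```

```bash
python3 -c "
from h import *
to(546.1,326.5,89,256)
"
```

```text
pos [546.5 327.   98.2] yaw -104.2 j6 -0.91 F [-3.8  2.  25.3] M [0.44 1.03 0.06] op 0.24 t 7.4667
dp [0.0006, 0.0002, 0.0092] yaw -0.003
```

```bash
python3 -c "
from h import *
grab('k')
print(state()['force'],state()['position'],state()['moment'])
crop('side','k',240,105,280,170,12,'k3')"
```

```text
[ 0.25667926  2.23160562 -0.0941166 ] [546.42540464 327.14305023  98.24017335] [ 0.69683245 -0.03561983  0.01097032]
```

View pics/k3.png

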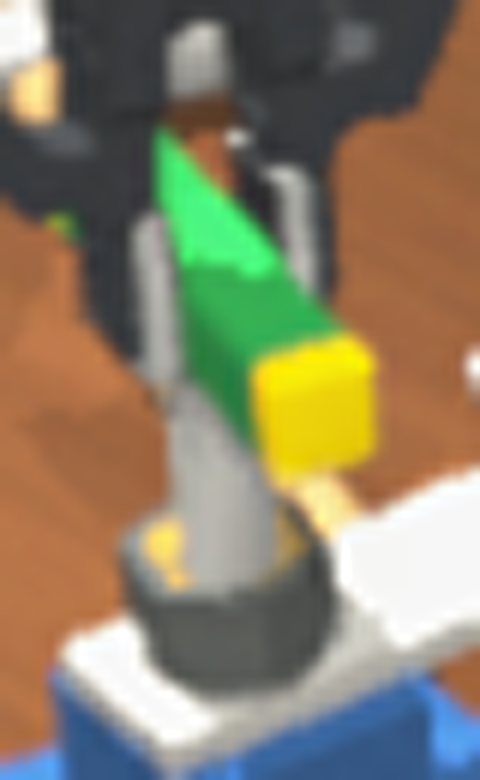

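Call:
{"op": "jog_arm", "data": {
  "plan": [
    {"dp":[-0.0005,0,0.001],"yaw":0,"claw":0},
    {"dp":[-0.0006,0,0.002],"yaw":0,"claw":0},
    {"dp":[-0.0006,0,0.004],"yaw":0,"claw":0},
    {"dp":[-0.0006,0,0.005],"yaw":0,"claw":0},
    {"dp":[-0.0006,0,0.006],"yaw":0,"claw":0}
  ]
}}

```text
clock: 7.98
position: [546.4, 327.6, 92.1]
tool_rot: [3.141, 0.0, -1.818]
force: [-0.1, 4.2, 0.9]
opening: 0.236
```

```bash
python3 -c "
from h import *
to(546.1,327.5,89,256)
"
```

```text
pos [546.4 327.6  92.1] yaw -104.2 j6 -0.91 F [-0.1  4.2  0.9] M [ 1.09  0.28 -0.07] op 0.24 t 7.9833
dp [0.0001, 0.0003, 0.0031] yaw -0.003
```

Call:
{"op": "jog_arm", "data": {
  "plan": [
    {"dp":[-0.0006,0,0.001],"yaw":0,"claw":0},
    {"dp":[-0.0008,0,0.002],"yaw":0,"claw":0},
    {"dp":[-0.0008,0,0.003],"yaw":0,"claw":0},
    {"dp":[-0.0008,0,0.003],"yaw":0,"claw":0},
    {"dp":[-0.0008,0,0.003],"yaw":0,"claw":0}
  ]
}}

```text
clock: 8.4
position: [546.6, 327.9, 89.0]
tool_rot: [3.141, -0.0, -1.818]
force: [-0.4, 1.3, -3.6]
opening: 0.241
```

```bash
python3 -c "
from h import *
to(546.1,327.5,89,256)
"
```

```text
pos [546.6 327.9  89. ] yaw -104.2 j6 -0.91 F [-0.4  1.3 -3.6] M [0.38 0.06 0.01] op 0.24 t 8.4
dp [0.0005, 0.0004, -0.0] yaw -0.003
```

No bottom contact yet, so I'll keep going down in small steps.

Call:
{"op": "jog_arm", "data": {
  "plan": [
    {"dp":[-0.0002,0,0.0005],"yaw":0,"claw":0},
    {"dp":[-0.0002,0,0.001],"yaw":0,"claw":0},
    {"dp":[-0.0002,0,0.0015],"yaw":0,"claw":0},
    {"dp":[-0.0002,0,0.002],"yaw":0,"claw":0},
    {"dp":[-0.0002,0,0.002],"yaw":0,"claw":0}
  ]
}}

```text
clock: 8.82
position: [546.9, 328.2, 88.7]
tool_rot: [-3.14, 0.001, -1.818]
force: [-5.6, -0.6, 16.3]
opening: 0.242
```

```bash
python3 -c "
from h import *
to(546.1,327.5,87,256)
grab('l'); crop('side','l',240,105,280,170,12,'l3')
"
```

```text
pos [546.9 328.2  88.7] yaw -104.2 j6 -0.91 F [-5.6 -0.6 16.3] M [-0.42  1.39 -0.01] op 0.24 t 8.8167
dp [0.0009, 0.0006, 0.0017] yaw -0.003
```

View pics/l3.png

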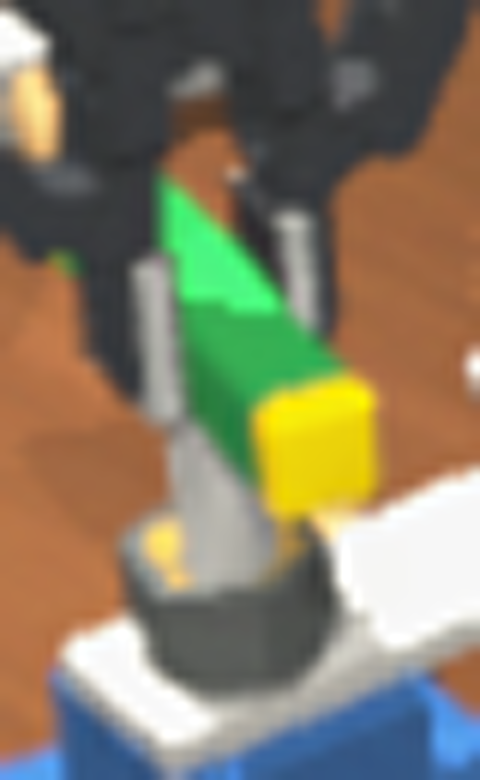

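Call:
{"op": "jog_arm", "data": {
  "plan": [
    {"dp":[0.0001,0.0005,0],"yaw":0,"claw":0},
    {"dp":[0.0001,0.0005,0],"yaw":0.05,"claw":0},
    {"dp":[0.0001,0.0005,0],"yaw":0.12,"claw":0},
    {"dp":[0.0001,0.0005,0],"yaw":0.2,"claw":0},
    {"dp":[0.0001,0.0005,0],"yaw":0.28,"claw":0}
  ]
}}

```text
clock: 9.33
position: [546.1, 328.8, 88.7]
tool_rot: [-3.142, 0.002, -2.101]
force: [-7.3, 1.5, 16.7]
opening: 0.236
```

```bash
python3 -c "
from h import *
to(546.1,327.5,87,256)
"
```

```text
pos [546.1 328.8  88.7] yaw -120.4 j6 -0.63 F [-7.3  1.5 16.7] M [0.49 1.99 0.2 ] op 0.24 t 9.3333
dp [0.0011, -0.0006, 0.0017] yaw -0.286
```

Call:
{"op": "jog_arm", "data": {
  "plan": [
    {"dp":[0.0003,0.0005,0],"yaw":0.06,"claw":0},
    {"dp":[0.0005,0.0008,0],"yaw":0.12,"claw":0},
    {"dp":[0.0005,0.0008,0],"yaw":0.18,"claw":0},
    {"dp":[0.0005,0.0008,0],"yaw":0.24,"claw":0},
    {"dp":[0.0005,0.0008,0],"yaw":0.3,"claw":0}
  ]
}}

```text
clock: 9.75
position: [545.4, 329.1, 88.7]
tool_rot: [3.141, 0.002, -2.4]
force: [-5.7, 4.2, 15.5]
opening: 0.239
```

```bash
python3 -c "
from h import *
to(546.1,327.5,87,256)
"
```

```text
pos [545.4 329.1  88.7] yaw -137.5 j6 -0.33 F [-5.7  4.2 15.5] M [0.96 1.47 0.25] op 0.24 t 9.75
dp [0.0005, -0.0016, 0.0017] yaw -0.585
```

Call:
{"op": "jog_arm", "data": {
  "plan": [
    {"dp":[0.0001,0.0004,0],"yaw":0.06,"claw":0},
    {"dp":[0.0001,0.0008,0],"yaw":0.12,"claw":0},
    {"dp":[0.0001,0.0009,0],"yaw":0.18,"claw":0},
    {"dp":[0.0001,0.0009,0],"yaw":0.24,"claw":0},
    {"dp":[0.0001,0.0009,0],"yaw":0.3,"claw":0}
  ]
}}

```text
clock: 10.17
position: [545.0, 329.7, 88.7]
tool_rot: [3.141, 0.002, -2.7]
force: [-4.4, 3.7, 13.8]
opening: 0.243
```

```bash
python3 -c "
from h import *
to(546.1,327.5,87,256)
"
```

```text
pos [545.  329.7  88.7] yaw -154.7 j6 -0.03 F [-4.4  3.7 13.8] M [0.94 1.13 0.07] op 0.24 t 10.1667
dp [-0.0001, -0.0024, 0.0017] yaw -0.885
```

Call:
{"op": "jog_arm", "data": {
  "plan": [
    {"dp":[0.0002,0.0004,0],"yaw":0.06,"claw":0},
    {"dp":[0.0002,0.0007,0],"yaw":0.12,"claw":0},
    {"dp":[0.0002,0.0007,0],"yaw":0.18,"claw":0},
    {"dp":[0.0002,0.0007,0],"yaw":0.24,"claw":0},
    {"dp":[0.0002,0.0007,0],"yaw":0.28,"claw":0}
  ]
}}

```text
clock: 10.58
position: [544.7, 330.3, 88.7]
tool_rot: [3.14, 0.002, -2.981]
force: [-3.7, 4.3, 13.6]
opening: 0.236
```

```bash
python3 -c "
from h import *
to(546.1,327.5,87,256)
"
```

```text
pos [544.7 330.3  88.7] yaw -170.8 j6 0.26 F [-3.7  4.3 13.6] M [1.03 0.83 0.16] op 0.24 t 10.5833
dp [-0.0009, -0.003, 0.0017] yaw -1.166
```

Call:
{"op": "jog_arm", "data": {
  "plan": [
    {"dp":[0.0003,0.0004,0],"yaw":0.04,"claw":0},
    {"dp":[0.0003,0.0005,0],"yaw":0.08,"claw":0},
    {"dp":[0.0003,0.0005,0],"yaw":0.12,"claw":0},
    {"dp":[0.0003,0.0005,0],"yaw":0.16,"claw":0},
    {"dp":[0.0003,0.0005,0],"yaw":0.16,"claw":0}
  ]
}}

```text
clock: 11.0
position: [544.6, 330.7, 88.7]
tool_rot: [3.14, 0.003, -3.14]
force: [-1.5, 2.9, 12.0]
opening: 0.243
```

```bash
python3 -c "
from h import *
to(546.1,327.5,87,256)
"
```

```text
pos [544.6 330.7  88.7] yaw -179.9 j6 0.42 F [-1.5  2.9 12. ] M [0.85 0.49 0.07] op 0.24 t 11.0
dp [-0.0015, -0.0032, 0.0017] yaw -1.325
```

Call:
{"op": "jog_arm", "data": {
  "plan": [
    {"dp":[0.0002,0.0003,0],"yaw":0.04,"claw":0},
    {"dp":[0.0002,0.0003,0],"yaw":0.08,"claw":0},
    {"dp":[0.0002,0.0003,0],"yaw":0.12,"claw":0},
    {"dp":[0.0002,0.0003,0],"yaw":0.12,"claw":0},
    {"dp":[0.0002,0.0003,0],"yaw":0.12,"claw":0}
  ]
}}

```text
clock: 11.42
position: [544.5, 331.0, 88.8]
tool_rot: [3.139, 0.003, 3.025]
force: [-0.8, 4.5, 11.4]
opening: 0.242
```

```bash
python3 -c "
from h import *
to(546.1,327.5,87,256)
"
```

```text
pos [544.5 331.   88.8] yaw 173.3 j6 0.53 F [-0.8  4.5 11.4] M [0.86 0.21 0.16] op 0.24 t 11.4167
dp [-0.0019, -0.0033, 0.0018] yaw -1.443
```

Call:
{"op": "jog_arm", "data": {
  "plan": [
    {"dp":[0.0,0.0003,0],"yaw":0.04,"claw":0},
    {"dp":[0.0,0.0005,0],"yaw":0.08,"claw":0},
    {"dp":[0.0,0.0005,0],"yaw":0.12,"claw":0},
    {"dp":[0.0,0.0005,0],"yaw":0.12,"claw":0},
    {"dp":[0.0,0.0005,0],"yaw":0.12,"claw":0}
  ]
}}

```text
clock: 11.83
position: [544.6, 331.3, 88.8]
tool_rot: [3.139, 0.002, 2.905]
force: [-1.0, 2.3, 11.6]
opening: 0.245
```

```bash
python3 -c "
from h import *
to(546.1,327.5,87,256)
grab('m'); crop('side','m',240,105,280,170,12,'m3')
"
```

```text
pos [544.6 331.3  88.8] yaw 166.5 j6 0.65 F [-1.   2.3 11.6] M [0.64 0.29 0.29] op 0.24 t 11.8333
dp [-0.0024, -0.0034, 0.0018] yaw -1.563
```

View pics/m3.png

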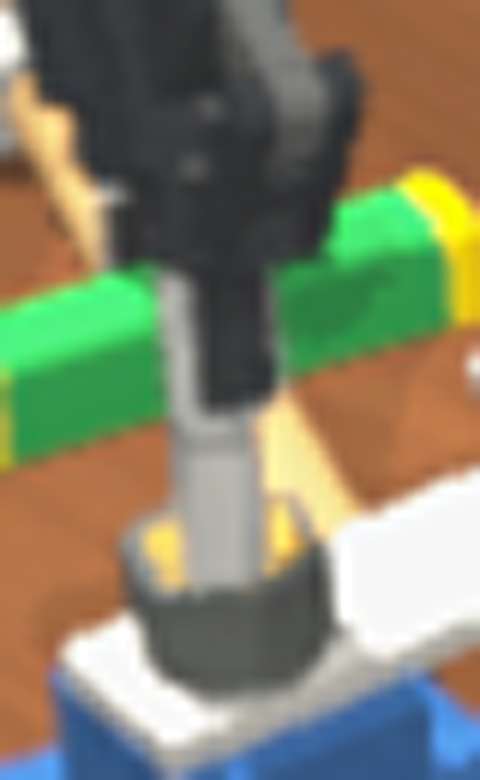

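```bash
python3 -c "
from h import *
crop('side','m',215,90,305,160,8,'m4')
for P in (((10,365),(443,243)),((0,322),(400,180))):
  a,b=[w('side','m',240+p[0]/12,105+p[1]/12,z=151) for p in P]; d=b-a; print(a,b,np.degrees(np.arctan2(d[1],d[0])))
to(0,0,0,0)
"
```

```text
[501.42813425 324.85495446 151.        ] [586.05048273 300.87079781 151.        ] -15.824097969133955
[509.01415663 337.99288657 151.        ] [594.62774141 324.13844715 151.        ] -9.192216285059944
pos [544.6 331.3  88.7] yaw 166.5 j6 0.65 F [-1.3  2.1 12.4] M [0.64 0.24 0.3 ] op 0.24 t 11.9333
dp [0.4522, -0.4496, 0.0867] yaw 2.906
```

View pics/m4.png

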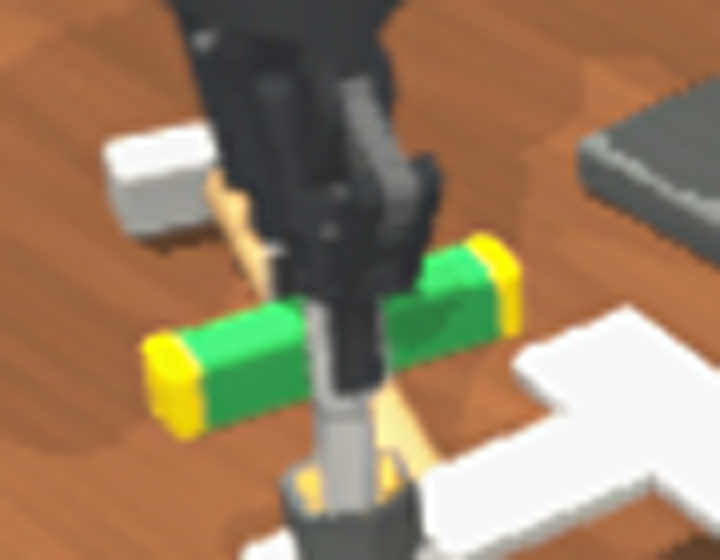

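Call:
{"op": "jog_arm", "data": {
  "plan": [
    {"dp":[0.0,0.0002,0],"yaw":0.03,"claw":0},
    {"dp":[0.0,0.0003,0],"yaw":0.06,"claw":0},
    {"dp":[0.0,0.0003,0],"yaw":0.1,"claw":0},
    {"dp":[0.0,0.0003,0],"yaw":0.1,"claw":0},
    {"dp":[0.0,0.0003,0],"yaw":0.1,"claw":0}
  ]
}}

```text
clock: 12.35
position: [544.6, 331.6, 88.8]
tool_rot: [3.139, 0.002, 2.805]
force: [-1.4, 2.3, 11.6]
opening: 0.24
```

```bash
python3 -c "
from h import *
to(546.1,327.5,87,256)
a=ortho('side','a',545,325,90,25,8);b=ortho('side','m',545,325,90,25,8); cv2.imwrite('pics/o_cmp.png',np.hstack([a,b]))
"
```

```text
pos [544.6 331.6  88.8] yaw 160.7 j6 0.76 F [-1.4  2.3 11.6] M [0.54 0.27 0.32] op 0.24 t 12.35
dp [-0.0027, -0.0034, 0.0017] yaw -1.663
```

View pics/o_cmp.png

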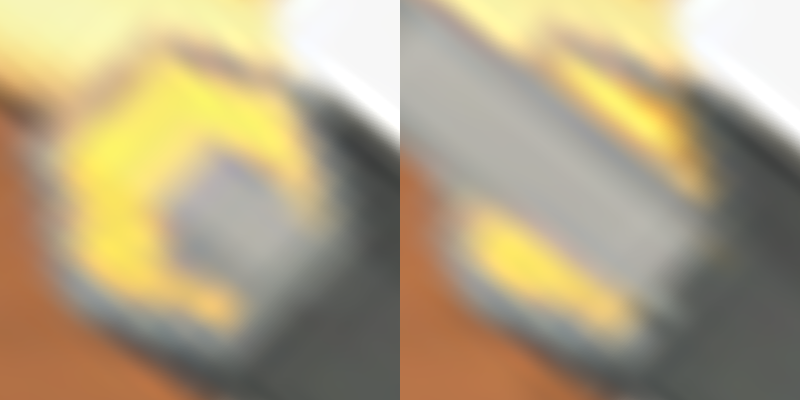

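```bash
python3 -c "
from h import *
grab('n')
for t in('m','n'):
  p=cv2.cvtColor(cv2.imread(f'pics/{t}_side.png'),cv2.COLOR_BGR2HSV)
  out=[]
  for lo,hi in((20,34),):
    m=((p[...,0]>25)&(p[...,0]<34)&(p[...,1]>200)&(p[...,2]>150)).astype(np.uint8); m[:90]=0;m[150:]=0;m[:,:215]=0;m[:,305:]=0
    k,l,s,c=cv2.connectedComponentsWithStats(m)
    print(t,[(s[i][4],c[i].round(2).tolist(),w('side',t,*c[i],z=141).round(1).tolist()) for i in range(1,k) if s[i][4]>15])
crop('side','n',215,90,305,160,8,'n4')
"
```

```text
m [(np.int32(22), [277.14, 123.64], [600.7, 318.7, 141.0]), (np.int32(52), [236.29, 137.48], [497.6, 338.4, 141.0])]
n [(np.int32(25), [277.84, 124.52], [599.4, 314.6, 141.0]), (np.int32(46), [235.28, 136.24], [499.0, 344.1, 141.0])]
```

View pics/n4.png

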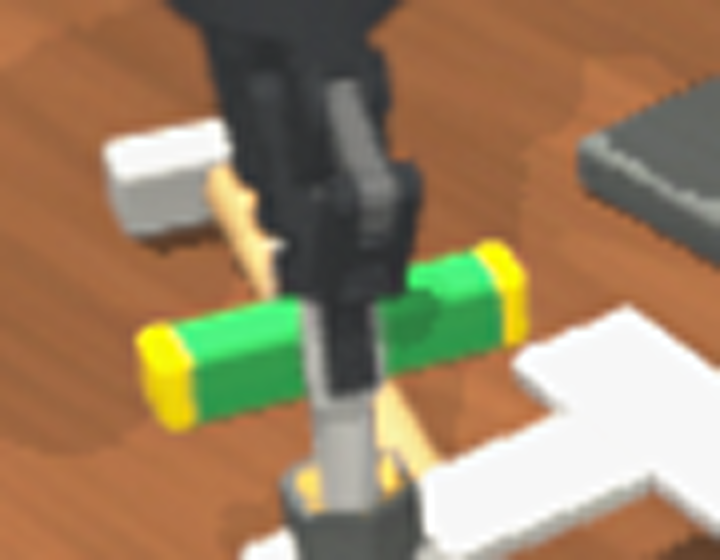

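Call:
{"op": "jog_arm", "data": {
  "plan": [
    {"dp":[0.0,0.0002,0],"yaw":0.03,"claw":0},
    {"dp":[0.0,0.0002,0],"yaw":0.06,"claw":0},
    {"dp":[0.0,0.0002,0],"yaw":0.1,"claw":0},
    {"dp":[0.0,0.0002,0],"yaw":0.1,"claw":0},
    {"dp":[0.0,0.0002,0],"yaw":0.1,"claw":0}
  ]
}}

```text
clock: 12.87
position: [544.7, 331.8, 88.7]
tool_rot: [3.139, 0.002, 2.705]
force: [-1.0, 2.3, 11.6]
opening: 0.24
```

```bash
python3 -c "
from h import *
to(546.1,327.5,87,256)
grab('p')
for t in('m','n','p'):
  p=cv2.cvtColor(cv2.imread(f'pics/{t}_side.png'),cv2.COLOR_BGR2HSV)
  m=((p[...,0]>25)&(p[...,0]<34)&(p[...,1]>200)&(p[...,2]>150)).astype(np.uint8); m[:90]=0;m[150:]=0;m[:,:215]=0;m[:,305:]=0
  k,l,s,c=cv2.connectedComponentsWithStats(m)
  q=[w('side',t,*c[i],z=141) for i in range(1,k) if s[i][4]>15]; d=q[0]-q[1]; print(t,np.degrees(np.arctan2(d[1],d[0])),np.linalg.norm(d),(q[0]+q[1])/2)
"
```

```text
pos [544.7 331.8  88.7] yaw 155.0 j6 0.86 F [-1.   2.3 11.6] M [0.61 0.26 0.15] op 0.24 t 12.8667
dp [-0.003, -0.0033, 0.0017] yaw -1.763
m -10.819918106831325 104.94738285546536 [549.13790546 328.50150516 141.        ]
n -16.389062162574003 104.6008064954109 [549.21266697 329.30958725 141.        ]
p -23.92123465697378 102.95905098609597 [547.87664828 328.05953629 141.        ]
```

```bash
python3 -c "
from h import *
rows=[]
for t in('a','l','m','p'):
  im=ortho('side',t,545.8,324.1,90,25,12)
  po=cv2.warpPolar(im,(280,720),(300,300),280,cv2.INTER_LINEAR)
  rows.append(cv2.rotate(po,cv2.ROTATE_90_COUNTERCLOCKWISE)[:200])
  rows.append(np.full((6,720,3),255,np.uint8))
out=np.vstack(rows); cv2.imwrite('pics/pol.png',out[:,:][:800]); print(out.shape)
cv2.imwrite('pics/pol.png',cv2.resize(out,(720,600)))
"
```

```text
(824, 720, 3)
```

View pics/pol.png

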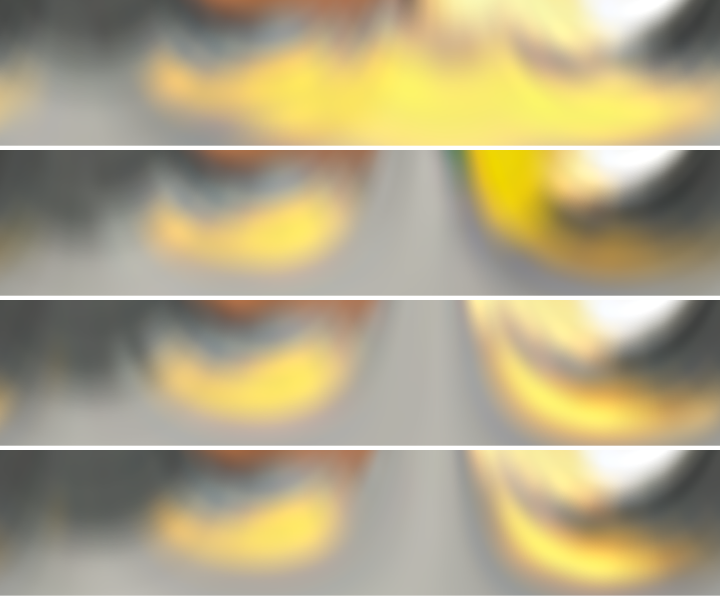

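```bash
python3 -c "
from h import *
P={}
for t in('a','j','k','l','m','n','p'):
  im=ortho('side',t,545.8,324.1,90,25,12)
  h=cv2.cvtColor(im,cv2.COLOR_BGR2HSV)
  po=cv2.warpPolar(im,(280,720),(300,300),280,cv2.INTER_LINEAR).astype(float)
  # brass measure: R-B ; outer boundary radius (12px/mm) where drops below half, per angle
  d=po[...,2]-po[...,0]
  r=[]
  for a in range(150,330,6):
    col=d[a,100:230]; i=np.argmax(col[:80]); j=i+np.argmax(col[i:]<60); r.append((100+j)/12)
  P[t]=np.array(r); print(t,P[t].round(1))
"
```

```text
a [14.5 16.  16.5 16.5 16.2 15.9 15.7 15.3 15.  14.8 14.8 14.9 15.2 15.4
 15.6 15.9 16.1 16.4 16.8 16.9 17.1 17.4 17.6 17.8 18.1 18.2 18.6 18.8
 18.8 18.6]
j [14.7 16.1 16.5 16.6 16.3 16.  15.7 15.4 15.1 15.  14.9 15.1 15.2 15.4
 15.7 15.9 16.2 16.5 16.8 16.9 17.1 17.4 17.6 17.8 18.1 18.3 18.7 18.8
 18.9 18.7]
k [14.1 16.1 16.6 16.6 16.3 16.  15.7 15.4 15.1 15.  14.9 15.1 15.2 15.4
 15.8 16.  16.2 16.5 16.8 16.9 17.2 17.4 17.7 17.8 18.1 18.3 18.6 18.8
 18.9 18.8]
l [14.2 16.1 16.5 16.5 16.2 15.9 15.7 15.4 15.1 15.  14.9 15.1 15.2 15.4
 15.7 16.  16.2 16.5 16.8 16.9 17.2 17.4 17.7 17.8 18.1 18.3 18.7 18.8
 18.9 18.8]
m [14.4 14.8 16.  16.6 16.8 16.8 16.8 16.6 16.2 15.8 15.6 15.4 15.5 15.6
 15.7 15.9 16.2 16.5 16.8 17.  17.2 17.5 17.8 17.9 18.2 18.4 18.6 18.8
 18.8 18.7]
n [14.5 14.8 16.4 16.9 17.  16.9 16.8 16.6 16.2 15.8 15.5 15.3 15.4 15.5
 15.7 15.9 16.2 16.5 16.8 17.1 17.2 17.5 17.8 18.  18.2 18.4 18.7 18.8
 18.9 18.7]
p [14.4 14.8 16.4 16.7 16.5 16.4 16.2 15.8 15.5 15.3 15.2 15.2 15.3 15.5
 15.7 15.9 16.2 16.5 16.8 17.1 17.2 17.5 17.8 17.9 18.2 18.4 18.6 18.8
 18.8 18.7]
```

Call:
{"op": "jog_arm", "data": {
  "plan": [
    {"dp":[-0.0001,0.0002,0],"yaw":0.08,"claw":0},
    {"dp":[-0.0002,0.0004,0],"yaw":0.16,"claw":0},
    {"dp":[-0.0003,0.0005,0],"yaw":0.24,"claw":0},
    {"dp":[-0.0004,0.0006,0],"yaw":0.32,"claw":0},
    {"dp":[-0.0005,0.0006,0],"yaw":0.4,"claw":0}
  ]
}}

```text
clock: 13.38
position: [545.5, 332.1, 88.7]
tool_rot: [3.138, 0.001, 2.301]
force: [-1.7, 2.3, 11.5]
opening: 0.243
```

```bash
cat >> h.py <<'E'
def head(t):
  grab(t)
  im=ortho('side',t,545.8,324.1,90,25,12)
  d=cv2.warpPolar(im,(280,720),(300,300),280,cv2.INTER_LINEAR).astype(float); d=d[...,2]-d[...,0]
  r=[]
  for a in range(150,240,6):
    col=d[a,100:230]; i=np.argmax(col[:80]); j=i+np.argmax(col[i:]<60); r.append((100+j)/12)
  print(t,np.round(r,1))
E
python3 -c "
from h import *
to(546,332.4,88,256)
head('q')
"
```

```text
pos [545.5 332.1  88.7] yaw 131.9 j6 1.26 F [-1.7  2.3 11.5] M [ 0.48  0.07 -0.03] op 0.24 t 13.3833
dp [-0.0001, 0.0006, 0.0007] yaw -2.167
q [14.5 14.8 14.2 14.5 15.2 15.3 15.2 15.  14.8 14.7 14.6 14.8 15.1 15.3
 15.5]
```

Call:
{"op": "jog_arm", "data": {
  "plan": [
    {"dp":[-0.0001,0.0002,0],"yaw":0.05,"claw":0},
    {"dp":[-0.0002,0.0003,0],"yaw":0.1,"claw":0},
    {"dp":[-0.0003,0.0004,0],"yaw":0.15,"claw":0},
    {"dp":[-0.0003,0.0004,0],"yaw":0.2,"claw":0},
    {"dp":[-0.0003,0.0004,0],"yaw":0.2,"claw":0}
  ]
}}

```text
clock: 13.9
position: [546.0, 332.5, 88.8]
tool_rot: [3.138, -0.001, 2.102]
force: [-1.2, 4.3, 12.3]
opening: 0.247
```

```bash
python3 -c "
from h import *
to(546,332.4,88,256)
head('r')
"
```

```text
pos [546.  332.5  88.8] yaw 120.5 j6 1.46 F [-1.2  4.3 12.3] M [1.16 0.27 0.  ] op 0.25 t 13.9
dp [-0.0001, -0.0, 0.0008] yaw -2.366
r [13.9 14.3 14.2 14.2 15.2 15.3 15.2 14.8 14.5 14.4 14.4 14.6 14.7 14.8
 15. ]
```

Call:
{"op": "jog_arm", "data": {
  "plan": [
    {"dp":[0,0,0],"yaw":0.02,"claw":0},
    {"dp":[0,0.0,0],"yaw":0.05,"claw":0},
    {"dp":[0,0.0,0],"yaw":0.08,"claw":0},
    {"dp":[0,0.0,0],"yaw":0.08,"claw":0},
    {"dp":[0,0.0,0],"yaw":0.08,"claw":0}
  ]
}}

```text
clock: 14.42
position: [546.0, 332.7, 88.8]
tool_rot: [3.138, -0.001, 2.026]
force: [-1.4, 5.3, 12.0]
opening: 0.237
```

```bash
python3 -c "
from h import *
to(546,332.4,88,256)
head('s')
crop('side','s',225,110,295,170,10,'s3')
"
```

```text
pos [546.  332.7  88.8] yaw 116.1 j6 1.54 F [-1.4  5.3 12. ] M [1.34 0.23 0.05] op 0.24 t 14.4167
dp [-0.0003, -0.0001, 0.0008] yaw -2.443
s [14.5 14.6 14.2 14.3 15.2 15.3 15.2 14.8 14.6 14.4 14.4 14.5 14.7 14.8
 15. ]
```

View pics/s3.png

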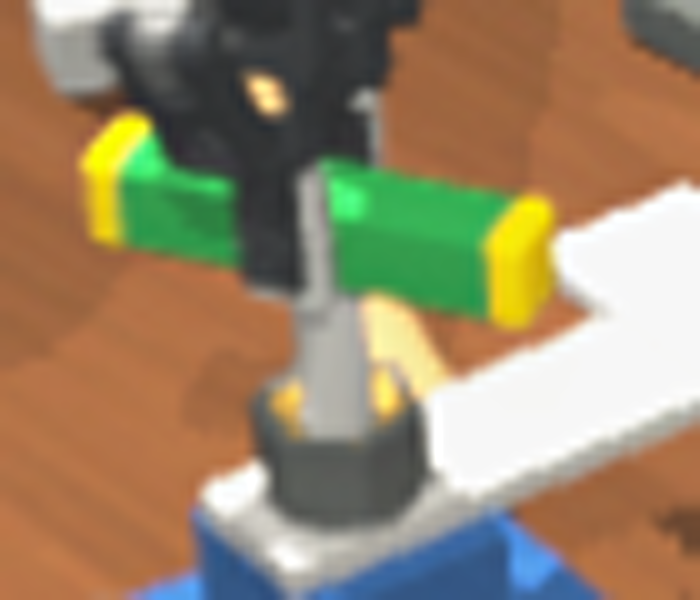

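Call:
{"op": "jog_arm", "data": {
  "plan": [
    {"dp":[0,0,0],"yaw":0.03,"claw":0},
    {"dp":[0.0003,0.0,0],"yaw":0.06,"claw":0},
    {"dp":[0.0003,0.0,0],"yaw":0.1,"claw":0},
    {"dp":[0.0003,0.0,0],"yaw":0.1,"claw":0},
    {"dp":[0.0003,0.0,0],"yaw":0.1,"claw":0}
  ]
}}

```text
clock: 14.93
position: [546.1, 332.8, 88.8]
tool_rot: [3.138, -0.001, 1.925]
force: [-0.2, 4.1, 9.2]
opening: 0.241
```

```bash
python3 -c "
from h import *
to(546,332.4,88,256)
head('t')
"
```

```text
pos [546.1 332.8  88.8] yaw 110.3 j6 1.64 F [-0.2  4.1  9.2] M [ 1.17 -0.04  0.18] op 0.24 t 14.9333
dp [-0.0004, -0.0002, 0.0008] yaw -2.543
t [14.6 14.9 14.2 14.5 15.2 15.3 15.2 14.8 14.6 14.4 14.4 14.5 14.7 14.8
 15. ]
```

Call:
{"op": "jog_arm", "data": {
  "plan": [
    {"dp":[0,0,0],"yaw":0.03,"claw":0},
    {"dp":[0,0.0,0],"yaw":0.06,"claw":0},
    {"dp":[0,0.0,0],"yaw":0.06,"claw":0},
    {"dp":[0,0.0,0],"yaw":0.06,"claw":0},
    {"dp":[0,0.0,0],"yaw":0.06,"claw":0}
  ]
}}

```text
clock: 15.45
position: [546.2, 332.8, 88.8]
tool_rot: [3.138, -0.001, 1.866]
force: [0.6, 4.0, 9.5]
opening: 0.241
```

```bash
python3 -c "
from h import *
to(546,332.4,88,256)
head('u')
"
```

```text
pos [546.2 332.8  88.8] yaw 106.9 j6 1.7 F [0.6 4.  9.5] M [ 1.24 -0.19  0.34] op 0.24 t 15.45
dp [-0.0004, -0.0003, 0.0008] yaw -2.602
u [14.2 14.5 14.2 14.2 14.9 15.5 15.7 15.4 15.  14.8 14.6 14.8 14.8 14.9
 15.1]
```

Torque rises to 0.34 N m without the head following any further (it moved only about 2°), so the screw is at its stop. I'll back off the torque, lift out and measure the drawer.

Call:
{"op": "jog_arm", "data": {
  "plan": [
    {"dp":[0,0,0],"yaw":-0.1,"claw":0},
    {"dp":[0,0,-0.002],"yaw":-0.17,"claw":0},
    {"dp":[0,0,-0.012],"yaw":-0.17,"claw":0},
    {"dp":[0,0,-0.03],"yaw":-0.17,"claw":0},
    {"dp":[0,0,-0.055],"yaw":-0.17,"claw":0}
  ]
}}

```text
clock: 15.97
position: [544.0, 331.2, 141.1]
tool_rot: [-3.138, 0.0, 2.035]
force: [0.2, 0.4, -2.3]
opening: 0.234
```

```bash
python3 - <<'E'
from h import *
to(546,332.4,164,256)
crop('side','a',380,220,540,360,5,'dr_s')
ortho('top','a',620,-170,90,110,3.4,'dr_t90')
ortho('top','a',620,-170,128,110,3.4,'dr_t128')
E
```

```text
pos [544.  331.2 141.1] yaw 116.6 j6 1.53 F [ 0.2  0.4 -2.3] M [ 0.02 -0.1  -0.03] op 0.23 t 15.9667
dp [0.0002, 0.0023, -0.0229] yaw -2.433
```

View pics/dr_t90.png

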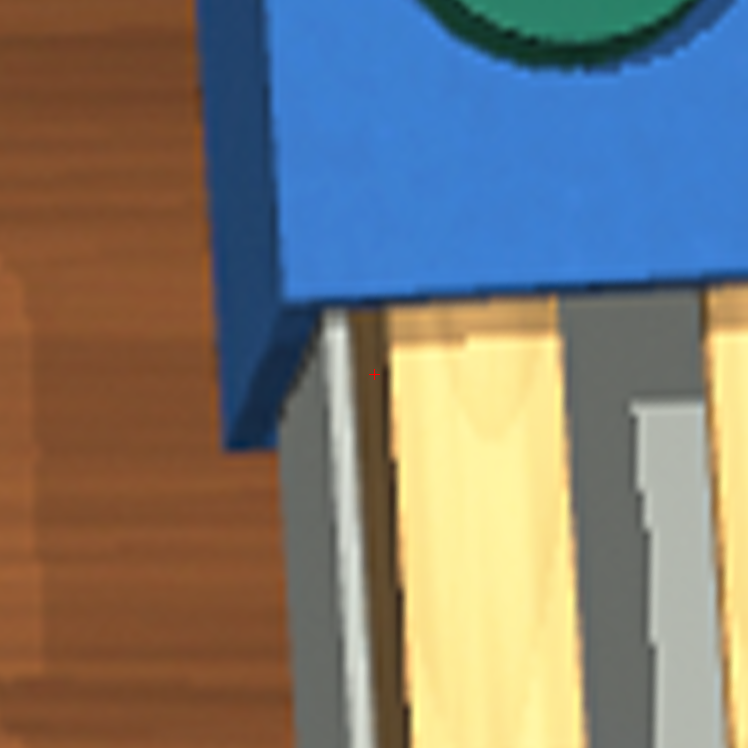

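View pics/dr_s.png

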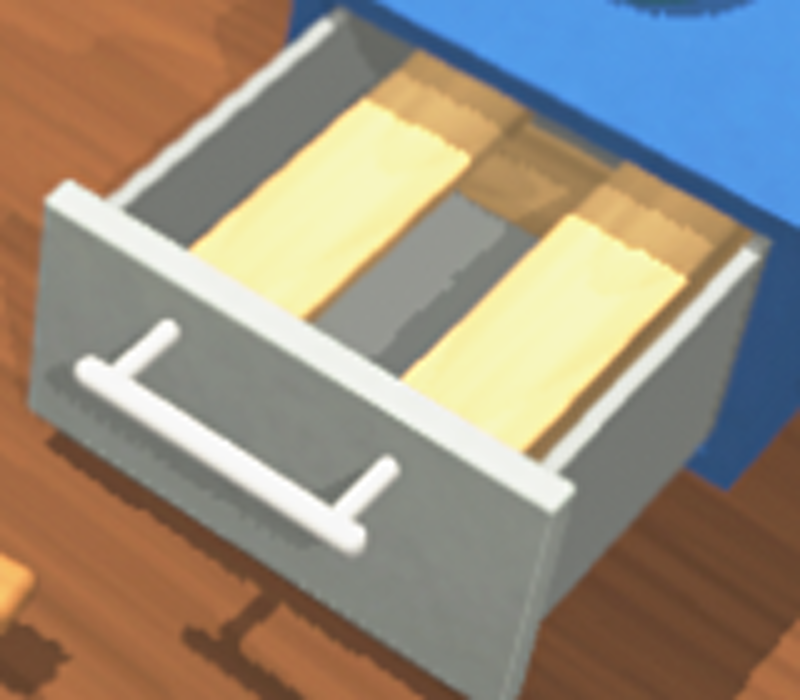

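```bash
python3 - <<'E'
from h import *
T=lambda a,b,z:w('top','a',370+a/6,140+b/6,z=z)
S=lambda a,b,z:w('side','a',380+a/5,220+b/5,z=z)
def line(n,a,b):
    d=b-a; print(n,a[:2].round(1),b[:2].round(1),'len',np.linalg.norm(d).round(1),'ang',np.degrees(np.arctan2(d[1],d[0])).round(1))
line('T slotL',T(352,472,90),T(325,92,90)); line('T slotR',T(470,472,90),T(442,90,90))
line('T front in',T(748,478,128),T(140,495,128)); line('T front out',T(748,517,128),T(138,537,128))
line('T bar',T(605,632,105),T(268,640,105))
line('T cabtop',T(722,75,140),T(105,93,140))
line('S slotL',S(303,318,90),S(468,157,90)); line('S slotR',S(402,378,90),S(572,213,90))
line('S front out',S(555,513,128),S(47,203,128)); line('S front in',S(575,487,128),S(72,180,128))
line('S bar',S(352,545,105),S(88,370,105))
E
```

```text
T slotL [ 499.1 -233.1] [ 642.4 -225.2] len 143.5 ang 3.2
T slotR [ 500.3 -275.8] [ 644.5 -268.5] len 144.4 ang 2.9
T front in [ 492.2 -363.9] [ 480.2 -150.9] len 213.4 ang 93.2
T front out [ 478.2 -363.4] [ 465.2 -150.1] len 213.7 ang 93.5
T bar [ 440.3 -318.8] [ 434.2 -199.4] len 119.5 ang 92.9
T cabtop [ 635.6 -356.1] [ 622.3 -137. ] len 219.5 ang 93.5
S slotL [ 517.8 -234.8] [ 628.9 -225.9] len 111.5 ang 4.6
S slotR [ 520.3 -277.6] [ 632.5 -271.4] len 112.4 ang 3.2
S front out [ 477.9 -365.8] [ 464.8 -155.4] len 210.8 ang 93.6
S front in [ 491.6 -363.9] [ 479.9 -153.7] len 210.5 ang 93.2
S bar [ 437.1 -318.4] [ 432.3 -206.1] len 112.4 ang 92.4
```

```bash
python3 -c "
from h import *
to(561,-249.2,166,93.3)
"
```

```text
pos [544.  331.2 141.1] yaw 116.6 j6 1.53 F [ 0.2  0.4 -2.3] M [ 0.02 -0.1  -0.03] op 0.23 t 15.9667
dp [-0.5265, -0.2448, -0.0239] yaw 0.407
```

Call:
{"op": "jog_arm", "data": {
  "plan": [
    {"dp":[-0.01,-0.005,-0.012],"yaw":0.02,"claw":0},
    {"dp":[-0.035,-0.017,-0.022],"yaw":0.05,"claw":0},
    {"dp":[-0.07,-0.033,-0.025],"yaw":0.08,"claw":0},
    {"dp":[-0.107,-0.05,-0.025],"yaw":0.11,"claw":0},
    {"dp":[-0.144,-0.067,-0.025],"yaw":0.14,"claw":0}
  ]
}}

```text
clock: 16.38
position: [549.1, 170.9, 167.3]
tool_rot: [3.141, 0.001, 1.894]
force: [0.4, 0.2, -3.0]
opening: 0.238
```

```bash
python3 -c "
from h import *
to(561,-249.2,166,93.3)
"
```

```text
pos [549.1 170.9 167.3] yaw 108.5 j6 1.41 F [ 0.4  0.2 -3. ] M [ 0.01 -0.04 -0.03] op 0.24 t 16.3833
dp [-0.4022, -0.1219, 0.0015] yaw 0.265
```

Call:
{"op": "jog_arm", "data": {
  "plan": [
    {"dp":[-0.037,-0.011,0],"yaw":0.03,"claw":0},
    {"dp":[-0.074,-0.022,0],"yaw":0.06,"claw":0},
    {"dp":[-0.111,-0.034,0],"yaw":0.09,"claw":0},
    {"dp":[-0.148,-0.045,0],"yaw":0.12,"claw":0},
    {"dp":[-0.185,-0.056,0],"yaw":0.15,"claw":0}
  ]
}}

```text
clock: 16.8
position: [554.5, -22.8, 167.2]
tool_rot: [-3.142, 0.001, 1.742]
force: [0.9, -0.8, -1.8]
opening: 0.239
```

```bash
python3 -c "
from h import *
to(561,-249.2,166,93.3)
"
```

```text
pos [554.5 -22.8 167.2] yaw 99.8 j6 1.21 F [ 0.9 -0.8 -1.8] M [ 0.   -0.12  0.02] op 0.24 t 16.8
dp [-0.2242, -0.0323, 0.0013] yaw 0.114
```

Call:
{"op": "jog_arm", "data": {
  "plan": [
    {"dp":[-0.037,-0.005,0],"yaw":0.03,"claw":0},
    {"dp":[-0.074,-0.011,0],"yaw":0.06,"claw":0},
    {"dp":[-0.111,-0.016,0],"yaw":0.08,"claw":0},
    {"dp":[-0.145,-0.021,0],"yaw":0.1,"claw":0},
    {"dp":[-0.17,-0.025,0],"yaw":0.114,"claw":0}
  ]
}}

```text
clock: 17.22
position: [559.3, -195.5, 166.9]
tool_rot: [-3.141, 0.001, 1.627]
force: [0.4, -0.4, -2.2]
opening: 0.239
```

```bash
python3 -c "
from h import *
to(561,-249.2,166,93.3)
"
```

```text
pos [ 559.3 -195.5  166.9] yaw 93.2 j6 1.04 F [ 0.4 -0.4 -2.2] M [ 0.02 -0.01 -0.03] op 0.24 t 17.2167
dp [-0.0537, -0.0013, 0.001] yaw -0.001
```

Call:
{"op": "jog_arm", "data": {
  "plan": [
    {"dp":[-0.025,-0.0005,0],"yaw":0,"claw":0},
    {"dp":[-0.045,-0.001,0],"yaw":0,"claw":0},
    {"dp":[-0.053,-0.001,0],"yaw":0,"claw":0},
    {"dp":[-0.053,-0.001,0],"yaw":0,"claw":0},
    {"dp":[-0.053,-0.001,0],"yaw":0,"claw":0}
  ]
}}

```text
clock: 17.63
position: [561.9, -244.7, 167.0]
tool_rot: [-3.141, -0.0, 1.63]
force: [-0.2, 0.3, -2.4]
opening: 0.241
```

```bash
python3 -c "
from h import *
grab('v')
to(561,-249.2,166,93.3)
crop('side','v',380,170,540,300,5,'v2')
crop('top','v',130,150,220,235,8,'v3')
"
```

```text
pos [ 562.2 -243.9  167.3] yaw 93.5 j6 0.97 F [-0.3 -0.3 -2.2] M [0.02 0.03 0.  ] op 0.23 t 17.7333
dp [-0.0053, -0.0015, 0.0013] yaw 0.003
```

View pics/v2.png

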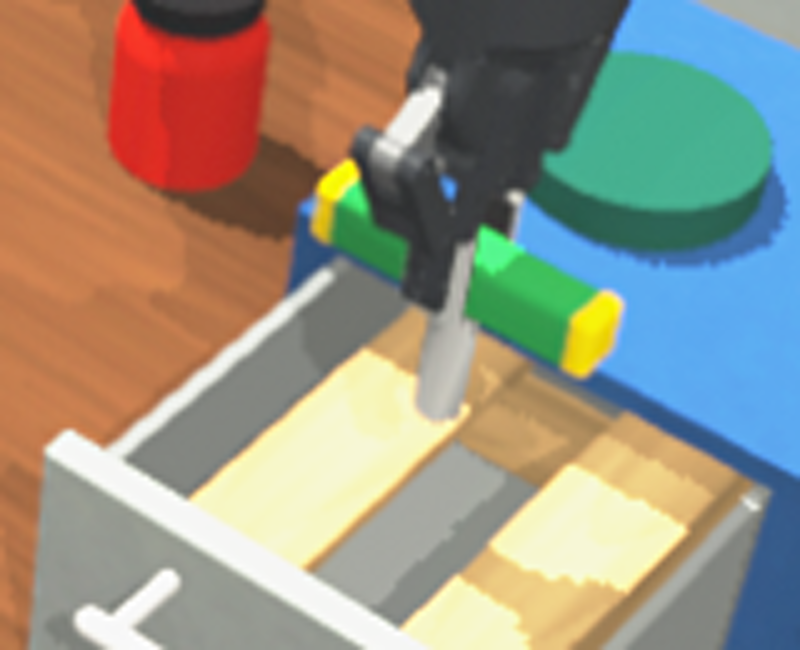

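View pics/v3.png

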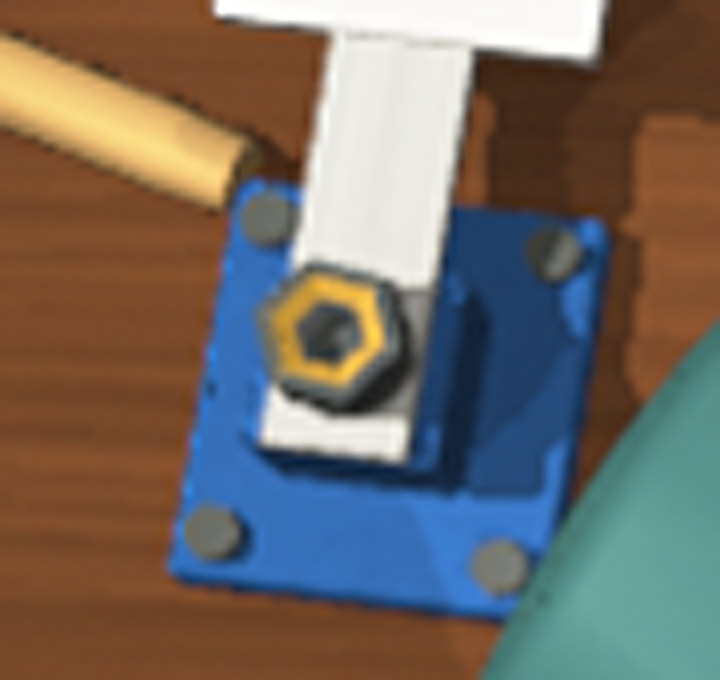

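```bash
python3 - <<'E'
from h import *
for t in("a","v"):
    s=8;a=ortho("top",t,546,329.5,90,25,s); h=cv2.cvtColor(a,cv2.COLOR_BGR2HSV)
    m=((h[...,0]>10)&(h[...,0]<34)&(h[...,1]>110)&(h[...,2]>130)).astype(np.uint8)
    cs,_=cv2.findContours(m,0,1); c=max(cs,key=cv2.contourArea)
    H=np.zeros_like(m); cv2.fillConvexPoly(H,cv2.convexHull(c),1); hh=H[::3,::3]>0
    v,u=np.mgrid[0:H.shape[0]:3,0:H.shape[1]:3]; best=(0,)
    for cx in np.arange(545,549,.5):
      for cy in np.arange(328,332,.5):
       for R in (13,13.5,14,14.5):
        x=546+25-v/s-cx; y=329.5+25-u/s-cy
        for th in range(-45,15,1):
          r=np.maximum.reduce([np.abs(x*np.cos(np.radians(th+k))+y*np.sin(np.radians(th+k))) for k in(0,60,120)])<R
          iou=(r&hh).sum()/(r|hh).sum()
          if iou>best[0]: best=(iou,cx,cy,R,th)
    print(t,best)
# rest yaw: plate edge
q=lambda a,b:w('top','v',130+a/8,150+b/8,z=68)
for A,B in(((258,440),(330,50)),((408,455),(470,60))):
    d=q(*B)-q(*A); print(np.degrees(np.arctan2(d[1],d[0])))
E
```

```text
a (np.float64(0.9647701582516955), np.float64(546.5), np.float64(330.0), 14.5, -15)
v (np.float64(0.969187145557656), np.float64(546.5), np.float64(330.0), 14.5, -12)
-5.809686853962406
-4.652136424511219
```

```bash
python3 - <<'E'
from h import *
a=ortho("top","a",546.5,330,90,23,8);b=ortho("top","v",546.5,330,90,23,8)
cv2.imwrite('pics/o_av.png',np.hstack([a,b]))
for t in 'alv':
  im=ortho('side',t,545.8,324.1,90,25,12)
  d=cv2.warpPolar(im,(280,720),(300,300),280,cv2.INTER_LINEAR).astype(float); d=d[...,2]-d[...,0]
  r=[]
  for g in range(150,330,6):
    col=d[g,100:230]; i=np.argmax(col[:80]); j=i+np.argmax(col[i:]<60); r.append((100+j)/12)
  print(t,np.round(r,1))
# top polar profile, difference via correlation over 360deg
prof={}
for t in 'av':
  im=ortho('top',t,546.5,330,90,25,12)
  d=cv2.warpPolar(im,(280,720),(300,300),280,cv2.INTER_LINEAR).astype(float); d=d[...,2]-d[...,0]
  r=[]
  for g in range(0,720,4):
    col=d[g,90:240]; i=np.argmax(col[:80]); j=i+np.argmax(col[i:]<60); r.append((90+j)/12)
  r=np.array(r); f=np.fft.fft(r-r.mean()); print(t,np.abs(f[:13]).round(1),'phase deg(cw+)',-np.degrees(np.angle(f[6]))/6)
E
```

```text
a [14.5 16.  16.5 16.5 16.2 15.9 15.7 15.3 15.  14.8 14.8 14.9 15.2 15.4
 15.6 15.9 16.1 16.4 16.8 16.9 17.1 17.4 17.6 17.8 18.1 18.2 18.6 18.8
 18.8 18.6]
l [14.2 16.1 16.5 16.5 16.2 15.9 15.7 15.4 15.1 15.  14.9 15.1 15.2 15.4
 15.7 16.  16.2 16.5 16.8 16.9 17.2 17.4 17.7 17.8 18.1 18.3 18.7 18.8
 18.9 18.8]
v [13.6 15.3 15.9 16.  15.8 15.7 15.4 15.2 14.9 14.8 14.8 15.1 15.2 15.4
 15.7 15.9 16.2 16.5 16.8 17.2 17.6 17.8 18.  18.2 18.2 18.2 18.2 18.2
 18.  17.8]
a [ 0.  10.6 12.2  4.5  9.4  5.4 65.4 13.9  8.4  6.7  7.4  2.2  5.4] phase deg(cw+) 16.490768433397623
v [ 0.  28.   9.9  0.3  3.4  4.6 73.3  5.8  5.6  5.5 10.3  4.9 13.7] phase deg(cw+) 12.423569964317453
```

View pics/o_av.png

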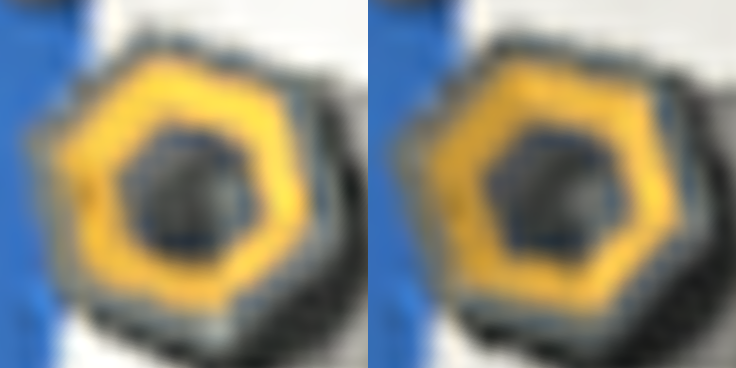

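The first-round check is ambiguous. The top view gives the socket at −12° mod 60°, so the screw reads about 1.16 rad, and my back-off may have dragged it backwards. I'll go back and tighten it properly before hanging the key.

```bash
python3 -c "
from h import *
to(544.8,330.1,150,198)
"
```

```text
pos [ 562.2 -243.9  167.3] yaw 93.5 j6 0.97 F [-0.3 -0.3 -2.2] M [0.02 0.03 0.  ] op 0.23 t 17.7333
dp [0.574, 0.0176, 0.0174] yaw -1.824
```

Call:
{"op": "jog_arm", "data": {
  "plan": [
    {"dp":[0.015,0,0],"yaw":-0.12,"claw":0},
    {"dp":[0.045,0.001,0],"yaw":-0.24,"claw":0},
    {"dp":[0.082,0.002,0],"yaw":-0.36,"claw":0},
    {"dp":[0.119,0.003,0],"yaw":-0.48,"claw":0},
    {"dp":[0.156,0.004,0],"yaw":-0.6,"claw":0}
  ]
}}

```text
clock: 18.15
position: [556.3, -86.4, 167.4]
tool_rot: [3.141, 0.0, 2.238]
force: [0.1, 0.7, -2.9]
opening: 0.24
```

```bash
python3 -c "
from h import *
to(544.8,330.1,150,198)
"
```

```text
pos [556.3 -86.4 167.4] yaw 128.2 j6 0.6 F [ 0.1  0.7 -2.9] M [ 0.05 -0.06  0.03] op 0.24 t 18.15
dp [0.3344, 0.2486, 0.0174] yaw -1.218
```

Call:
{"op": "jog_arm", "data": {
  "plan": [
    {"dp":[0.03,0.022,0],"yaw":-0.12,"claw":0},
    {"dp":[0.06,0.045,0],"yaw":-0.24,"claw":0},
    {"dp":[0.09,0.067,0],"yaw":-0.36,"claw":0},
    {"dp":[0.12,0.089,0],"yaw":-0.48,"claw":0},
    {"dp":[0.15,0.111,0],"yaw":-0.6,"claw":0}
  ]
}}

```text
clock: 18.57
position: [551.6, 100.4, 167.6]
tool_rot: [3.141, 0.0, 2.838]
force: [1.3, -0.5, -1.8]
opening: 0.238
```

```bash
python3 -c "
from h import *
to(544.8,330.1,150,198)
"
```

```text
pos [551.6 100.4 167.6] yaw 162.6 j6 0.34 F [ 1.3 -0.5 -1.8] M [-0.01 -0.05 -0.01] op 0.24 t 18.5667
dp [0.075, 0.2172, 0.0176] yaw -0.617
```

Call:
{"op": "jog_arm", "data": {
  "plan": [
    {"dp":[0.012,0.036,0.003],"yaw":-0.12,"claw":0},
    {"dp":[0.024,0.07,0.006],"yaw":-0.24,"claw":0},
    {"dp":[0.036,0.105,0.01],"yaw":-0.36,"claw":0},
    {"dp":[0.048,0.14,0.014],"yaw":-0.48,"claw":0},
    {"dp":[0.06,0.175,0.016],"yaw":-0.6,"claw":0}
  ]
}}

```text
clock: 18.98
position: [547.4, 285.3, 151.1]
tool_rot: [3.142, -0.0, -2.845]
force: [1.3, -0.8, -2.8]
opening: 0.239
```

```bash
python3 -c "
from h import *
to(544.8,330.1,150,198)
"
```

```text
pos [547.4 285.3 151.1] yaw -163.0 j6 0.05 F [ 1.3 -0.8 -2.8] M [-0.01 -0.07 -0.01] op 0.24 t 18.9833
dp [-0.0106, 0.0436, 0.0011] yaw -0.017
```

Call:
{"op": "jog_arm", "data": {
  "plan": [
    {"dp":[-0.006,0.022,0],"yaw":-0.017,"claw":0},
    {"dp":[-0.0095,0.038,0.005],"yaw":-0.017,"claw":0},
    {"dp":[-0.0105,0.043,0.012],"yaw":-0.017,"claw":0},
    {"dp":[-0.0105,0.043,0.018],"yaw":-0.017,"claw":0},
    {"dp":[-0.0105,0.043,0.025],"yaw":-0.017,"claw":0}
  ]
}}

```text
clock: 19.4
position: [546.4, 326.1, 125.5]
tool_rot: [-3.141, -0.0, -2.836]
force: [0.1, -1.5, -1.8]
opening: 0.238
```

```bash
python3 -c "
from h import *
grab('w')
to(544.8,330.1,104,198)
crop('side','w',235,95,285,165,10,'w3')
"
```

```text
pos [546.1 325.3 124.9] yaw -162.5 j6 0.1 F [-0.  -0.6 -3.1] M [-0.   -0.01  0.03] op 0.24 t 19.5
dp [-0.0002, 0.005, 0.0209] yaw -0.009
```

View pics/w3.png

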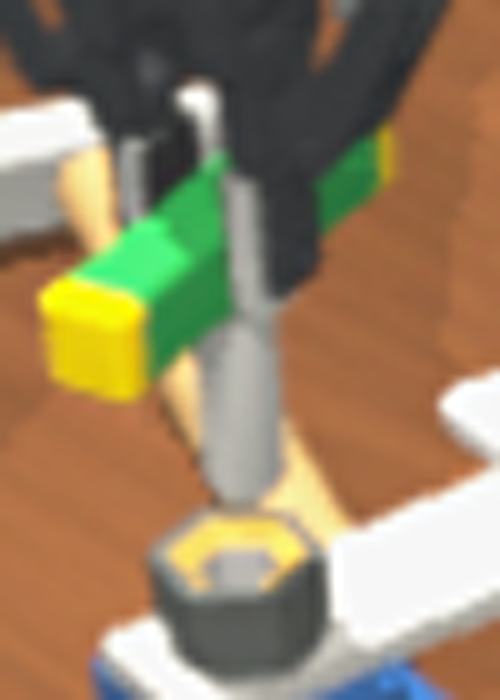

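```bash
python3 -c "
from h import *
c=get_calibration('side');K=np.array([[c['fx'],0,c['cx']],[0,c['fy'],c['cy']],[0,0,1.]])
pr=lambda P:cv2.projectPoints(np.array(P,float),cv2.Rodrigues(np.array(c['R'],float))[0],np.array(c['t'],float),K,np.array(c['dist_coeffs'],float))[0].reshape(-1,2)
th=np.radians(-72.5+30+60*np.arange(6))
for (x,y) in((546.4,326.1),(548.3,326.7),(547.6,322.8)):
  H=lambda r,z:np.c_[x+r*np.cos(th),y+r*np.sin(th),np.full(6,z)]
  for r,z in((9.8,112.5),(7.5,108.5)):
    q=(pr(H(r,z))-[235,95])*10; print(x,y,r,z,q.min(0).round(),q.max(0).round())
to(544.8,330.1,104,198)
"
```

```text
546.4 326.1 9.8 112.5 [185. 447.] [270. 489.]
546.4 326.1 7.5 108.5 [196. 466.] [261. 498.]
548.3 326.7 9.8 112.5 [190. 443.] [274. 485.]
548.3 326.7 7.5 108.5 [201. 462.] [266. 494.]
547.6 322.8 9.8 112.5 [198. 451.] [283. 493.]
547.6 322.8 7.5 108.5 [209. 470.] [274. 502.]
pos [546.1 325.3 124.9] yaw -162.5 j6 0.1 F [-0.  -0.6 -3.1] M [-0.   -0.01  0.03] op 0.24 t 19.5
dp [-0.0002, 0.005, 0.0209] yaw -0.009
```

Call:
{"op": "jog_arm", "data": {
  "plan": [
    {"dp":[-0.0001,0.0025,0.003],"yaw":0,"claw":0},
    {"dp":[-0.0001,0.0045,0.007],"yaw":0,"claw":0},
    {"dp":[-0.0001,0.0045,0.011],"yaw":0,"claw":0},
    {"dp":[-0.0001,0.0045,0.015],"yaw":0,"claw":0},
    {"dp":[-0.0001,0.0045,0.019],"yaw":0,"claw":0}
  ]
}}

```text
clock: 19.92
position: [545.5, 330.9, 106.8]
tool_rot: [-3.142, -0.0, -2.835]
force: [0.5, -0.0, -2.2]
opening: 0.236
```

```bash
python3 -c "
from h import *
to(544.8,329.8,97,198)
"
```

```text
pos [545.5 330.9 106.8] yaw -162.4 j6 0.11 F [ 0.5 -0.  -2.2] M [-0.01 -0.01  0.03] op 0.24 t 19.9167
dp [0.001, -0.0009, 0.0098] yaw -0.008
```

Call:
{"op": "jog_arm", "data": {
  "plan": [
    {"dp":[0.0006,-0.0008,0.002],"yaw":0,"claw":0},
    {"dp":[0.0007,-0.0008,0.004],"yaw":0,"claw":0},
    {"dp":[0.0007,-0.0008,0.006],"yaw":0,"claw":0},
    {"dp":[0.0007,-0.0008,0.008],"yaw":0,"claw":0},
    {"dp":[0.0007,-0.0008,0.01],"yaw":0,"claw":0}
  ]
}}

```text
clock: 20.33
position: [545.1, 330.1, 97.1]
tool_rot: [3.142, 0.0, -2.835]
force: [-0.2, 0.7, -1.2]
opening: 0.238
```

```bash
python3 -c "
from h import *
to(544.8,329.8,92,198)
"
```

```text
pos [545.1 330.1  97.1] yaw -162.4 j6 0.11 F [-0.2  0.7 -1.2] M [ 0.07  0.03 -0.  ] op 0.24 t 20.3333
dp [0.0003, -0.0003, 0.0051] yaw -0.008
```

Entering freely at z=97 with no contact. On down to the bottom.

Call:
{"op": "jog_arm", "data": {
  "plan": [
    {"dp":[0.0001,-0.0001,0.002],"yaw":0,"claw":0},
    {"dp":[0.0001,-0.0001,0.004],"yaw":0,"claw":0},
    {"dp":[0.0001,-0.0001,0.006],"yaw":0,"claw":0},
    {"dp":[0.0001,-0.0001,0.008],"yaw":0,"claw":0},
    {"dp":[0.0001,-0.0001,0.0095],"yaw":0,"claw":0}
  ]
}}

```text
clock: 20.75
position: [545.4, 330.2, 88.6]
tool_rot: [3.141, 0.002, -2.835]
force: [-6.4, -3.3, 25.1]
opening: 0.241
```

```bash
python3 -c "
from h import *
to(544.8,329.8,88.5,198)
"
```

```text
pos [545.4 330.2  88.6] yaw -162.4 j6 0.11 F [-6.4 -3.3 25.1] M [-0.78  1.52  0.  ] op 0.24 t 20.75
dp [0.0007, -0.0002, 0.0001] yaw -0.008
```

Call:
{"op": "jog_arm", "data": {
  "plan": [
    {"dp":[0.0006,-0.0001,-0.0006],"yaw":0,"claw":0},
    {"dp":[0.0006,-0.0001,-0.0006],"yaw":0.06,"claw":0},
    {"dp":[0.0006,0.0001,-0.0006],"yaw":0.12,"claw":0},
    {"dp":[0.0006,0.0002,-0.0006],"yaw":0.18,"claw":0},
    {"dp":[0.0006,0.0003,-0.0006],"yaw":0.24,"claw":0}
  ]
}}

```text
clock: 21.17
position: [544.5, 330.6, 88.8]
tool_rot: [3.14, 0.001, -3.078]
force: [-1.5, 1.8, 3.7]
opening: 0.242
```

```bash
python3 -c "
from h import *
to(544.8,329.8,88.5,198)
head('x1')
"
```

```text
pos [544.5 330.6  88.8] yaw -176.3 j6 0.35 F [-1.5  1.8  3.7] M [0.5  0.3  0.09] op 0.24 t 21.1667
dp [-0.0002, -0.0008, 0.0003] yaw -0.25
x1 [13.7 15.5 15.9 16.  15.8 15.7 15.4 15.2 14.9 14.8 14.9 15.1 15.3 15.5
 15.8]
```

Call:
{"op": "jog_arm", "data": {
  "plan": [
    {"dp":[0,0.0002,0.0003],"yaw":0.03,"claw":0},
    {"dp":[0,0.0002,0.0004],"yaw":0.06,"claw":0},
    {"dp":[0,0.0002,0.0004],"yaw":0.09,"claw":0},
    {"dp":[0,0.0002,0.0004],"yaw":0.12,"claw":0},
    {"dp":[0,0.0002,0.0004],"yaw":0.12,"claw":0}
  ]
}}

```text
clock: 21.68
position: [544.6, 330.9, 88.8]
tool_rot: [3.14, 0.001, 3.089]
force: [-2.1, 2.6, 9.0]
opening: 0.238
```

```bash
python3 -c "
from h import *
to(544.8,329.8,88.5,198)
head('x2')
"
```

```text
pos [544.6 330.9  88.8] yaw 177.0 j6 0.47 F [-2.1  2.6  9. ] M [0.58 0.53 0.14] op 0.24 t 21.6833
dp [-0.0002, -0.0011, 0.0003] yaw -0.367
x2 [14.5 14.9 15.7 16.2 16.2 16.1 16.  15.8 15.5 15.3 15.2 15.2 15.3 15.5
 15.7]
```

Call:
{"op": "jog_arm", "data": {
  "plan": [
    {"dp":[0,0.0002,0],"yaw":0.03,"claw":0},
    {"dp":[0,0.0003,0],"yaw":0.07,"claw":0},
    {"dp":[0,0.0003,0],"yaw":0.1,"claw":0},
    {"dp":[0,0.0003,0],"yaw":0.13,"claw":0},
    {"dp":[0,0.0003,0],"yaw":0.13,"claw":0}
  ]
}}

```text
clock: 22.2
position: [544.6, 331.2, 88.8]
tool_rot: [3.14, 0.001, 2.959]
force: [-1.5, 2.2, 8.8]
opening: 0.24
```

```bash
python3 -c "
from h import *
to(544.8,329.8,88.5,198)
head('x3')
"
```

```text
pos [544.6 331.2  88.8] yaw 169.6 j6 0.6 F [-1.5  2.2  8.8] M [0.59 0.51 0.26] op 0.24 t 22.2
dp [-0.0004, -0.0014, 0.0003] yaw -0.496
x3 [14.5 14.8 15.8 16.2 16.3 16.2 16.  15.8 15.5 15.3 15.2 15.2 15.4 15.5
 15.7]
```

Call:
{"op": "jog_arm", "data": {
  "plan": [
    {"dp":[0,0.0001,0],"yaw":0.02,"claw":0},
    {"dp":[0,0.0002,0],"yaw":0.04,"claw":0},
    {"dp":[0,0.0002,0],"yaw":0.06,"claw":0},
    {"dp":[0,0.0002,0],"yaw":0.06,"claw":0},
    {"dp":[0,0.0002,0],"yaw":0.06,"claw":0}
  ]
}}

```text
clock: 22.72
position: [544.7, 331.3, 88.8]
tool_rot: [3.14, 0.001, 2.901]
force: [-1.1, 2.1, 9.4]
opening: 0.239
```

```bash
python3 -c "
from h import *
to(544.8,329.8,88.5,198)
head('x4')
for t in ('v','x1','x3','x4','m','n','p'): 
  p=cv2.imread(f'pics/{t}_side.png')[130:180,235:290]; cv2.imwrite(f'pics/h_{t}.png',p)
ims=[cv2.resize(cv2.imread(f'pics/{t}_side.png')[138:170,242:278],None,fx=7,fy=7,interpolation=cv2.INTER_CUBIC) for t in ('v','x3','x4','m','n','p')]
cv2.imwrite('pics/heads.png',np.vstack([np.hstack(ims[:3]),np.hstack(ims[3:])]))
"
```

```text
pos [544.7 331.3  88.8] yaw 166.2 j6 0.66 F [-1.1  2.1  9.4] M [0.53 0.46 0.36] op 0.24 t 22.7167
dp [-0.0005, -0.0015, 0.0003] yaw -0.555
x4 [14.4 14.8 16.  16.8 16.9 17.  16.8 16.7 16.2 15.8 15.6 15.4 15.4 15.5
 15.7]
```

View pics/heads.png

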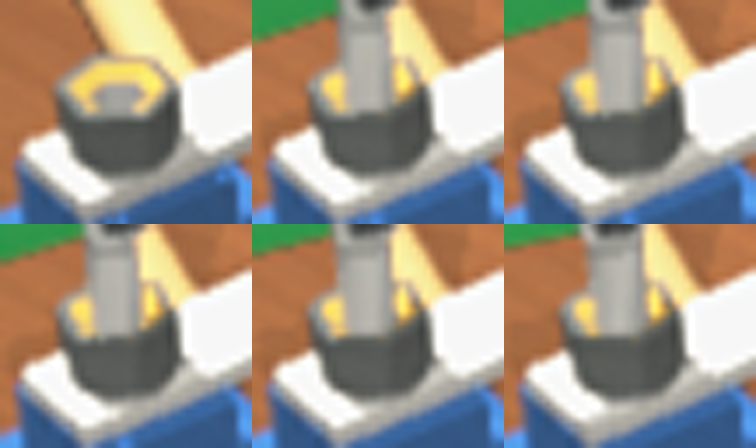

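Re-tightened: torque is up to 0.36 N m and the head stays put while the key winds up. Now I'll ease the torque off and lift straight out.

Call:
{"op": "jog_arm", "data": {
  "plan": [
    {"dp":[0,-0.0002,0],"yaw":-0.08,"claw":0},
    {"dp":[0,-0.0003,-0.0005],"yaw":-0.16,"claw":0},
    {"dp":[0,-0.0003,-0.006],"yaw":-0.19,"claw":0},
    {"dp":[0,-0.0003,-0.016],"yaw":-0.19,"claw":0},
    {"dp":[0,-0.0003,-0.03],"yaw":-0.19,"claw":0}
  ]
}}

```text
clock: 23.23
position: [543.6, 330.2, 116.7]
tool_rot: [-3.14, -0.002, 3.091]
force: [0.3, -0.1, -2.5]
opening: 0.236
```

Call:
{"op": "jog_arm", "data": {
  "plan": [
    {"dp":[0,0,-0.015],"yaw":0,"claw":0},
    {"dp":[0,0,-0.03],"yaw":0,"claw":0},
    {"dp":[0,0,-0.045],"yaw":0,"claw":0},
    {"dp":[0,0,-0.05],"yaw":0,"claw":0},
    {"dp":[0,0,-0.05],"yaw":0,"claw":0}
  ]
}}

```text
clock: 23.65
position: [544.8, 330.7, 168.7]
tool_rot: [3.141, 0.002, 3.09]
force: [-1.0, -0.2, -1.8]
opening: 0.24
```

```bash
python3 -c "
from h import *
to(561,-249.2,166,93.3)
head('y')
"
```

```text
pos [544.8 330.7 168.7] yaw 177.0 j6 0.47 F [-1.  -0.2 -1.8] M [ 0.01  0.   -0.01] op 0.24 t 23.65
dp [-0.0463, -0.5782, 0.0024] yaw 1.461
y [13.9 15.2 15.8 15.9 15.8 15.6 15.3 15.2 14.9 14.8 14.9 15.1 15.2 15.5
 15.8]
```

On release the head returns to exactly the same orientation as before. The key was still on the clockwise side of the slack, so it could not have dragged the screw back. This orientation is therefore the stop itself, and I'll go on to the drawer.

Call:
{"op": "jog_arm", "data": {
  "plan": [
    {"dp":[-0.001,-0.015,0],"yaw":0.08,"claw":0},
    {"dp":[-0.004,-0.045,0],"yaw":0.18,"claw":0},
    {"dp":[-0.007,-0.082,0],"yaw":0.28,"claw":0},
    {"dp":[-0.01,-0.119,0],"yaw":0.38,"claw":0},
    {"dp":[-0.013,-0.156,0],"yaw":0.48,"claw":0}
  ]
}}

```text
clock: 24.17
position: [548.0, 172.5, 166.7]
tool_rot: [-3.14, -0.001, 2.605]
force: [1.0, -0.9, -2.3]
opening: 0.242
```

```bash
python3 -c "
from h import *
to(561,-249.2,166,93.3)
"
```

```text
pos [548.  172.5 166.7] yaw 149.2 j6 0.7 F [ 1.  -0.9 -2.3] M [-0.   -0.06  0.07] op 0.24 t 24.1667
dp [-0.2269, -0.3557, 0.0008] yaw 0.976
```

Call:
{"op": "jog_arm", "data": {
  "plan": [
    {"dp":[-0.02,-0.031,0],"yaw":0.1,"claw":0},
    {"dp":[-0.04,-0.062,0],"yaw":0.2,"claw":0},
    {"dp":[-0.06,-0.094,0],"yaw":0.3,"claw":0},
    {"dp":[-0.08,-0.125,0],"yaw":0.4,"claw":0},
    {"dp":[-0.1,-0.157,0],"yaw":0.5,"claw":0}
  ]
}}

```text
clock: 24.58
position: [554.4, -13.7, 166.9]
tool_rot: [-3.141, -0.001, 2.104]
force: [2.0, 0.0, -2.2]
opening: 0.242
```

```bash
python3 -c "
from h import *
to(561,-249.2,166,93.3)
"
```

```text
pos [554.4 -13.7 166.9] yaw 120.5 j6 0.87 F [ 2.   0.  -2.2] M [ 0.02 -0.04  0.01] op 0.24 t 24.5833
dp [-0.2062, -0.114, 0.0008] yaw 0.476
```

Call:
{"op": "jog_arm", "data": {
  "plan": [
    {"dp":[-0.03,-0.017,0],"yaw":0.1,"claw":0},
    {"dp":[-0.062,-0.034,0],"yaw":0.2,"claw":0},
    {"dp":[-0.095,-0.052,0],"yaw":0.3,"claw":0},
    {"dp":[-0.128,-0.07,0],"yaw":0.4,"claw":0},
    {"dp":[-0.16,-0.088,0],"yaw":0.476,"claw":0}
  ]
}}

```text
clock: 25.0
position: [560.8, -196.3, 166.7]
tool_rot: [-3.14, -0.001, 1.627]
force: [0.5, 0.1, -1.9]
opening: 0.237
```

```bash
python3 -c "
from h import *
to(561,-249.2,166,93.3)
"
```

```text
pos [ 560.8 -196.3  166.7] yaw 93.2 j6 1.04 F [ 0.5  0.1 -1.9] M [ 0.05 -0.07 -0.03] op 0.24 t 25.0
dp [-0.0529, -0.0028, 0.0007] yaw -0.001
```

Call:
{"op": "jog_arm", "data": {
  "plan": [
    {"dp":[-0.025,-0.001,0],"yaw":0,"claw":0},
    {"dp":[-0.045,-0.002,0],"yaw":0,"claw":0},
    {"dp":[-0.056,-0.003,0],"yaw":0,"claw":0},
    {"dp":[-0.056,-0.003,0.01],"yaw":0,"claw":0},
    {"dp":[-0.056,-0.003,0.03],"yaw":0,"claw":0}
  ]
}}

```text
clock: 25.42
position: [562.5, -251.4, 138.4]
tool_rot: [3.14, 0.001, 1.632]
force: [0.4, 1.4, -1.7]
opening: 0.239
```

```bash
python3 -c "
from h import *
grab('z')
to(561,-249.2,85,93.3)
crop('side','z',380,170,540,300,5,'z2')
crop('top','z',130,150,220,235,8,'z3')
"
```

```text
pos [ 560.4 -249.3  134.9] yaw 93.5 j6 0.96 F [-0.6 -0.2 -2.8] M [ 0.02 -0.01 -0.01] op 0.24 t 25.5167
dp [-0.0001, 0.0008, 0.0499] yaw 0.004
```

View pics/z2.png

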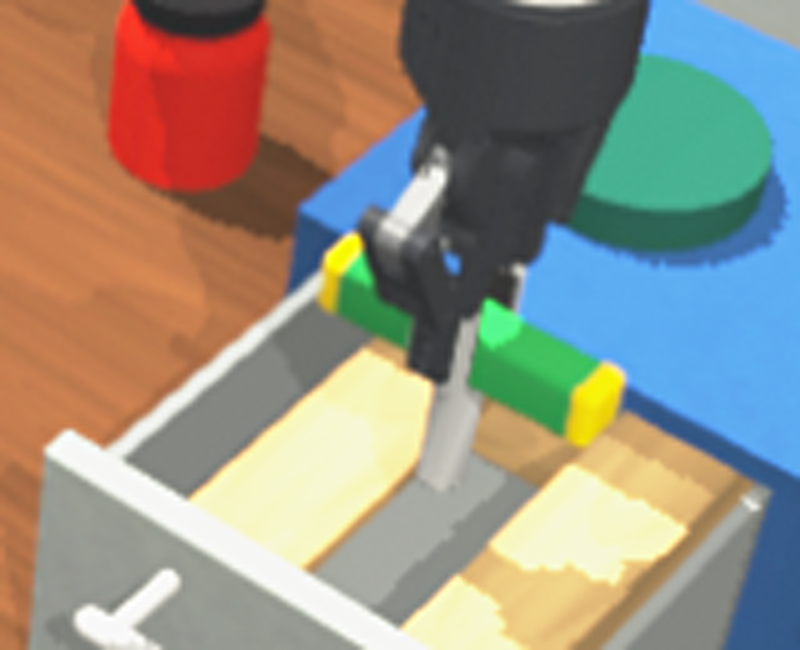

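Call:
{"op": "jog_arm", "data": {
  "plan": [
    {"dp":[0,0.0005,0.015],"yaw":0,"claw":0},
    {"dp":[0,0.0005,0.03],"yaw":0,"claw":0},
    {"dp":[0,0.0005,0.045],"yaw":0,"claw":0},
    {"dp":[0,0.0005,0.06],"yaw":0,"claw":0},
    {"dp":[0,0.0005,0.07],"yaw":0,"claw":0}
  ]
}}

```text
clock: 25.93
position: [562.1, -249.7, 67.1]
tool_rot: [-3.141, -0.001, 1.633]
force: [0.5, -0.6, -1.9]
opening: 0.242
```

```bash
python3 -c "
from h import *
grab('A')
to(561,-249.2,51,93.3)
crop('side','A',380,170,540,300,5,'A2')
"
```

```text
pos [ 561.7 -249.7   66.8] yaw 93.6 j6 0.96 F [-0.6 -1.1 -1.4] M [ 0.03 -0.02  0.05] op 0.24 t 26.0333
dp [0.0005, -0.0007, 0.0158] yaw 0.004
```

View pics/A2.png

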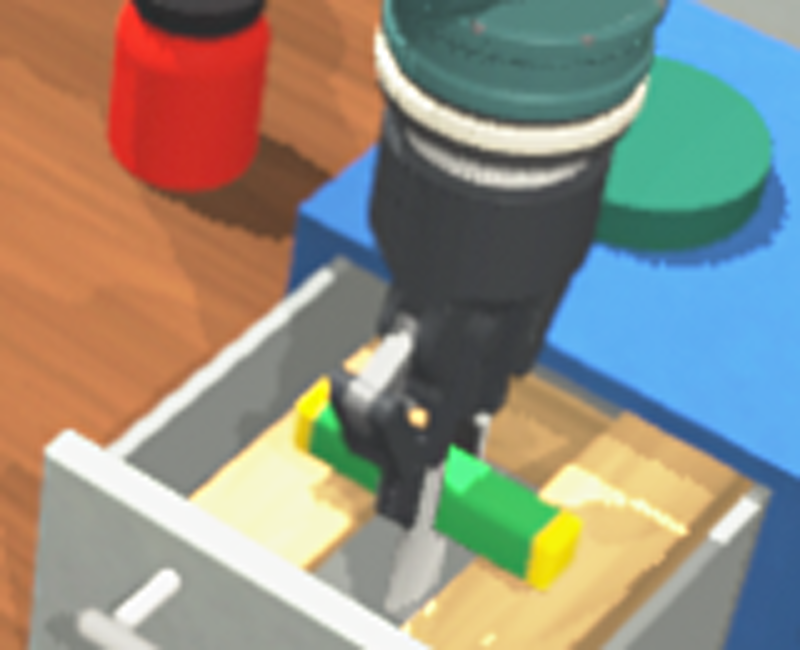

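Call:
{"op": "jog_arm", "data": {
  "plan": [
    {"dp":[0,0,0.005],"yaw":0,"claw":0},
    {"dp":[0,0,0.01],"yaw":0,"claw":0},
    {"dp":[0,0,0.013],"yaw":0,"claw":0},
    {"dp":[0,0,0.015],"yaw":0,"claw":0},
    {"dp":[0,0,0.0155],"yaw":0,"claw":0}
  ]
}}

```text
clock: 26.45
position: [562.4, -250.5, 52.3]
tool_rot: [-3.142, -0.0, 1.632]
force: [0.2, -0.1, -2.7]
opening: 0.236
```

```bash
python3 -c "
from h import *
to(561,-249.2,51,93.3)
"
```

```text
pos [ 562.4 -250.5   52.3] yaw 93.5 j6 0.96 F [ 0.2 -0.1 -2.7] M [-0.02  0.04 -0.06] op 0.24 t 26.45
dp [0.0014, -0.0013, 0.0013] yaw 0.004
```

Call:
{"op": "jog_arm", "data": {
  "plan": [
    {"dp":[0,0,0.001],"yaw":0,"claw":0},
    {"dp":[0,0,0.0015],"yaw":0,"claw":0},
    {"dp":[0,0,0.002],"yaw":0,"claw":0},
    {"dp":[0,0,0.002],"yaw":0,"claw":0},
    {"dp":[0,0,0.002],"yaw":0,"claw":0}
  ]
}}

```text
clock: 26.87
position: [562.7, -250.6, 50.9]
tool_rot: [3.141, 0.0, 1.632]
force: [-0.5, 1.3, 4.3]
opening: 0.24
```

```bash
python3 -c "
from h import *
to(561,-249.2,51,93.3)
"
```

```text
pos [ 562.7 -250.6   50.9] yaw 93.5 j6 0.96 F [-0.5  1.3  4.3] M [0.26 0.12 0.01] op 0.24 t 26.8667
dp [0.0015, -0.0016, -0.0001] yaw 0.004
```

The handle rests on the ledges: Fz went from −2.5 to +4 N at z = 50.9. Releasing.

Call:
{"op": "jog_arm", "data": {
  "plan": [
    {"dp":[0,0,0],"yaw":0,"claw":0.35},
    {"dp":[0,0,0],"yaw":0,"claw":0.5},
    {"dp":[0,0,0],"yaw":0,"claw":0.7},
    {"dp":[0,0,0],"yaw":0,"claw":0.75},
    {"dp":[0,0,0],"yaw":0,"claw":0.75}
  ]
}}

```text
clock: 27.28
position: [562.4, -250.6, 50.3]
tool_rot: [-3.141, -0.0, 1.632]
force: [0.2, 0.3, 0.9]
opening: 0.746
```

Call:
{"op": "jog_arm", "data": {
  "plan": [
    {"dp":[0,0,0],"yaw":0,"claw":0.75},
    {"dp":[0,0,0],"yaw":0,"claw":0.75},
    {"dp":[0,0,-0.01],"yaw":0,"claw":0.75},
    {"dp":[0,0,-0.035],"yaw":0,"claw":0.75},
    {"dp":[0,0,-0.065],"yaw":0,"claw":0.75}
  ]
}}

```text
clock: 27.7
position: [561.5, -250.0, 115.6]
tool_rot: [-3.139, -0.002, 1.632]
force: [1.0, -0.1, 1.2]
opening: 0.751
```

```bash
python3 -c "
from h import *
grab('B')
to(561,-249.2,130,93.3)
crop('side','B',380,170,540,300,5,'B2')
"
```

```text
pos [ 564.3 -251.7  120.4] yaw 93.5 j6 0.96 F [ 0.3 -0.  -0.1] M [ 0.02 -0.04  0.02] op 0.75 t 27.8
dp [0.0026, -0.0031, -0.0096] yaw 0.004
```

View pics/B2.png

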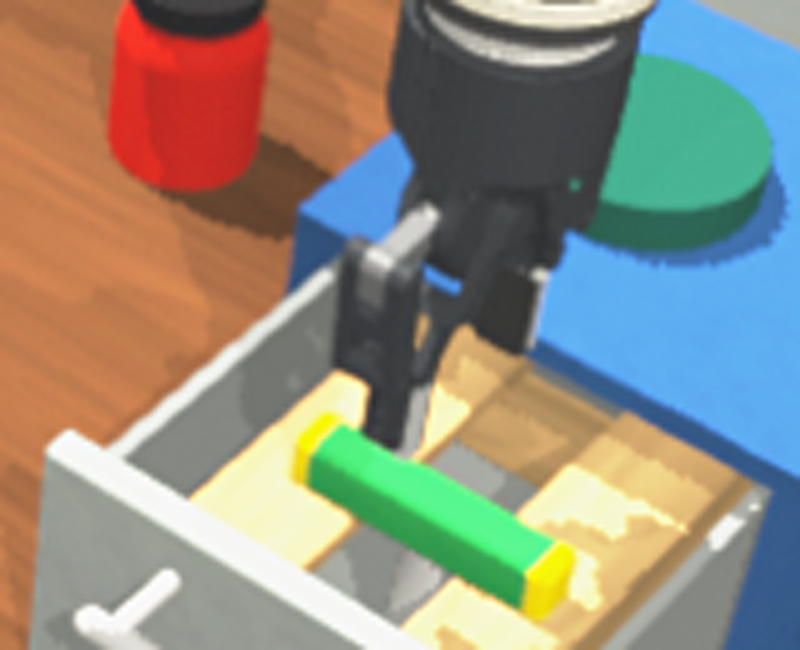

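Key hangs across both ledges, handle at crop (430,515). Next, shut the fingers and go round in front of the bar handle.

```bash
python3 -c "
from h import *
to(395,-261,135,93.3)
"
```

```text
pos [ 564.3 -251.7  120.4] yaw 93.5 j6 0.96 F [ 0.3 -0.  -0.1] M [ 0.02 -0.04  0.02] op 0.75 t 27.8
dp [0.001, -0.1695, -0.0155] yaw 0.004
```

Call:
{"op": "jog_arm", "data": {
  "plan": [
    {"dp":[0,-0.005,-0.012],"yaw":0,"claw":0.5},
    {"dp":[0.0,-0.035,-0.016],"yaw":0,"claw":0.3},
    {"dp":[0.0,-0.075,-0.016],"yaw":0,"claw":0},
    {"dp":[0.001,-0.115,-0.016],"yaw":0,"claw":0},
    {"dp":[0.001,-0.15,-0.016],"yaw":0,"claw":0}
  ]
}}

```text
clock: 28.22
position: [410.1, -257.9, 131.5]
tool_rot: [-3.141, -0.001, 1.633]
force: [-0.4, -0.9, 0.9]
opening: 0.035
```

```bash
python3 -c "
from h import *
to(395,-261,135,93.3)
"
```

```text
pos [ 410.1 -257.9  131.5] yaw 93.5 j6 0.78 F [-0.4 -0.9  0.9] M [-0.05 -0.04 -0.05] op 0.04 t 28.2167
dp [-0.0021, -0.0152, -0.0035] yaw 0.004
```

Call:
{"op": "jog_arm", "data": {
  "plan": [
    {"dp":[-0.002,-0.018,0],"yaw":0,"claw":0},
    {"dp":[-0.002,-0.018,0.02],"yaw":0,"claw":0},
    {"dp":[-0.002,-0.018,0.045],"yaw":0,"claw":0},
    {"dp":[-0.002,-0.018,0.07],"yaw":0,"claw":0},
    {"dp":[-0.002,-0.018,0.083],"yaw":0,"claw":0}
  ]
}}

```text
clock: 28.63
position: [393.4, -260.9, 46.6]
tool_rot: [-3.14, -0.002, 1.632]
force: [0.8, -0.2, -0.7]
opening: 0.003
```

```bash
python3 -c "
from h import *
grab('C')
to(430,-259,48,93.3)
crop('side','C',340,190,500,330,5,'C2')
crop('top','C',370,140,500,270,6,'C3')
"
```

```text
pos [ 393.3 -260.7   47. ] yaw 93.5 j6 0.75 F [-0.8  0.5  1.4] M [-0.   -0.04 -0.  ] op 0.0 t 28.7333
dp [-0.0006, 0.0367, -0.0011] yaw 0.004
```

View pics/C2.png

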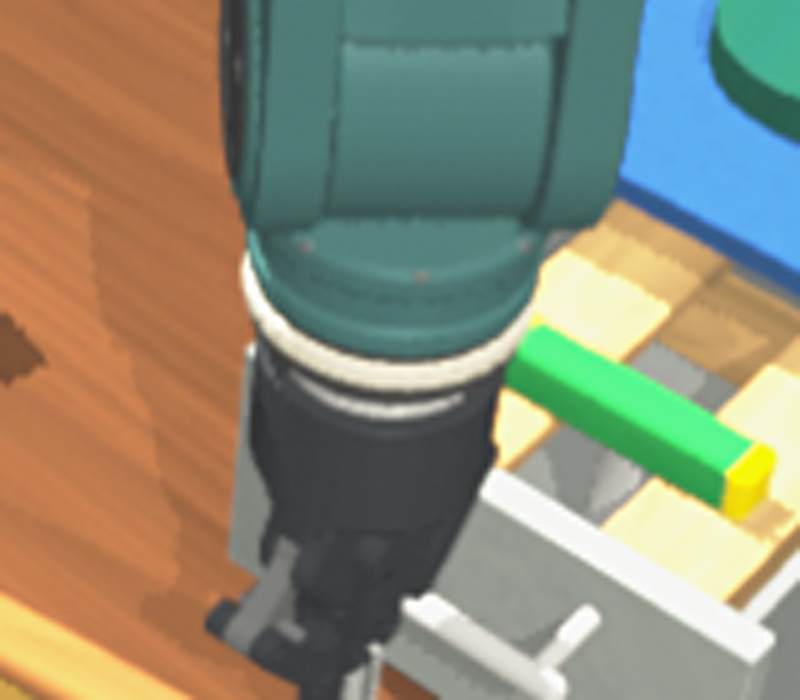

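View pics/C3.png

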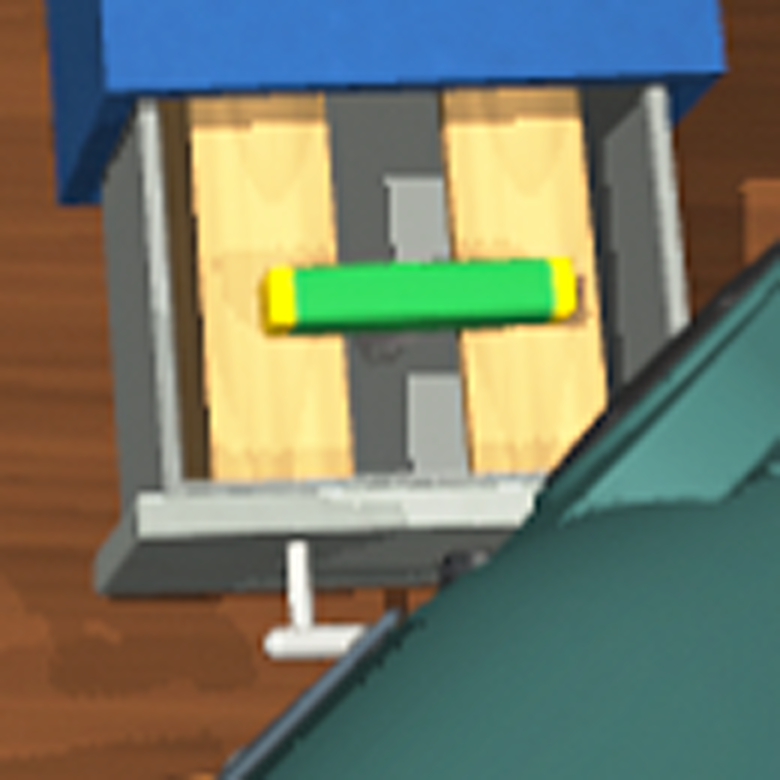

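```bash
python3 -c "
from h import *
X=cloud('top','C')
for a,b in((420,293),(280,298),(565,290)):
  print(w('top','C',370+a/6,140+b/6,z=114).round(1), X[int(140+b/6),int(370+a/6)].round(1))
for a,b in((341,295),(456,295)): print(w('top','C',370+a/6,140+b/6,z=90).round(1))
"
```

```text
[ 559.8 -253.2  114. ] [ 561.4 -253.1  114.8]
[ 556.5 -203.1  114. ] [ 558.1 -201.8  113.5]
[ 562.4 -305.3  114. ] [ 562.4 -304.2  116.7]
[ 565.1 -230.    90. ]
[ 566.3 -272.    90. ]
```

Call:
{"op": "jog_arm", "data": {
  "plan": [
    {"dp":[0,0.01,0],"yaw":0,"claw":0},
    {"dp":[0,0.018,0],"yaw":0,"claw":0},
    {"dp":[0,0.024,0],"yaw":0,"claw":0},
    {"dp":[0,0.03,0],"yaw":0,"claw":0},
    {"dp":[0,0.037,0],"yaw":0,"claw":0}
  ]
}}

```text
clock: 29.15
position: [432.6, -259.7, 48.9]
tool_rot: [3.141, 0.001, 1.633]
force: [-1.6, -1.0, 1.7]
opening: 0.002
```

Call:
{"op": "jog_arm", "data": {
  "plan": [
    {"dp":[0,0.008,0],"yaw":0,"claw":0},
    {"dp":[0,0.017,0],"yaw":0,"claw":0},
    {"dp":[0,0.026,0],"yaw":0,"claw":0},
    {"dp":[0,0.035,0],"yaw":0,"claw":0},
    {"dp":[0,0.044,0],"yaw":0,"claw":0}
  ]
}}

```text
clock: 29.57
position: [476.6, -256.8, 48.4]
tool_rot: [-3.142, -0.0, 1.632]
force: [-1.7, 0.0, 1.3]
opening: 0.004
```

```bash
python3 -c "
from h import *
grab('D')
to(574,-252,48,93.3)
crop('side','D',340,170,500,310,5,'D2')
"
```

```text
pos [ 477.1 -256.8   48.3] yaw 93.6 j6 0.86 F [-0.2 -0.1 -1.2] M [-0.    0.02  0.03] op -0.0 t 29.6667
dp [-0.0012, 0.097, 0.0003] yaw 0.005
```

View pics/D2.png

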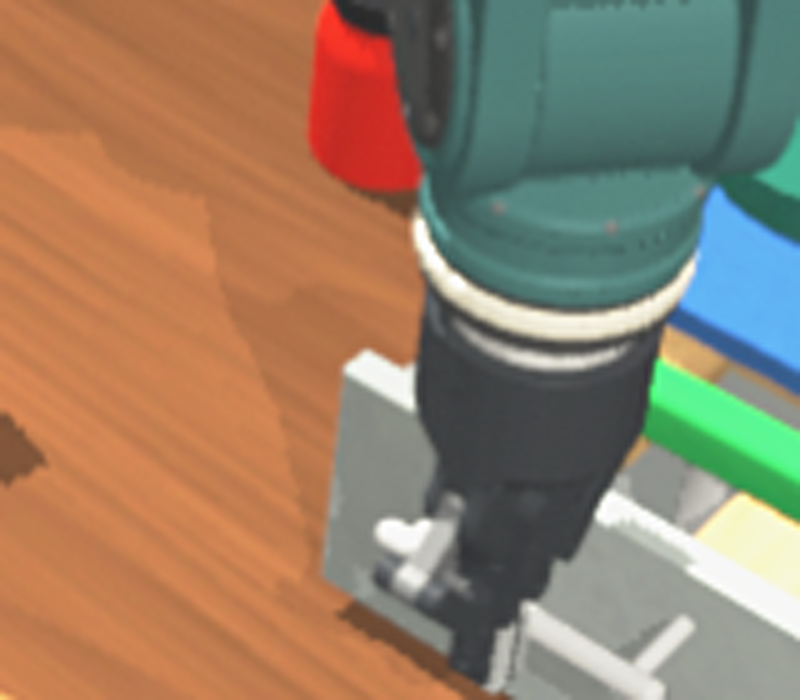

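Call:
{"op": "jog_arm", "data": {
  "plan": [
    {"dp":[0,0.008,0],"yaw":0,"claw":0},
    {"dp":[0,0.017,0],"yaw":0,"claw":0},
    {"dp":[0,0.026,0],"yaw":0,"claw":0},
    {"dp":[0,0.035,0],"yaw":0,"claw":0},
    {"dp":[0,0.044,0],"yaw":0,"claw":0}
  ]
}}

```text
clock: 30.08
position: [520.5, -254.0, 48.3]
tool_rot: [-3.142, -0.0, 1.632]
force: [-1.4, 0.5, -1.4]
opening: 0.003
```

Call:
{"op": "jog_arm", "data": {
  "plan": [
    {"dp":[0,0.008,0],"yaw":0,"claw":0},
    {"dp":[0,0.016,0],"yaw":0,"claw":0},
    {"dp":[0,0.023,0],"yaw":0,"claw":0},
    {"dp":[0,0.029,0],"yaw":0,"claw":0},
    {"dp":[0,0.034,0],"yaw":0,"claw":0}
  ]
}}

```text
clock: 30.5
position: [554.2, -252.1, 48.4]
tool_rot: [3.142, 0.0, 1.632]
force: [-1.6, 0.7, 0.4]
opening: -0.005
```

```bash
python3 -c "
from h import *
to(574,-252,48,93.3)
"
```

```text
pos [ 554.2 -252.1   48.4] yaw 93.5 j6 0.95 F [-1.6  0.7  0.4] M [ 0.02  0.29 -0.01] op -0.01 t 30.5
dp [-0.0011, 0.0197, 0.0004] yaw 0.004
```

Call:
{"op": "jog_arm", "data": {
  "plan": [
    {"dp":[0,0.004,0],"yaw":0,"claw":0},
    {"dp":[0,0.008,0],"yaw":0,"claw":0},
    {"dp":[0,0.011,0],"yaw":0,"claw":0},
    {"dp":[0,0.014,0],"yaw":0,"claw":0},
    {"dp":[0,0.016,0],"yaw":0,"claw":0}
  ]
}}

```text
clock: 30.92
position: [563.0, -251.5, 48.1]
tool_rot: [-3.129, 0.001, 1.63]
force: [-53.3, -6.8, 27.4]
opening: -0.001
```

```bash
python3 -c "
from h import *
grab('E')
to(574,-252,48,93.3)
crop('side','E',380,150,540,300,5,'E2')
"
```

```text
pos [ 562.8 -251.5   48.1] yaw 93.4 j6 0.96 F [-43.3  -6.2  22.4] M [-1.1   8.15 -0.08] op 0.0 t 31.0167
dp [-0.0012, 0.0112, 0.0] yaw 0.002
```

View pics/E2.png

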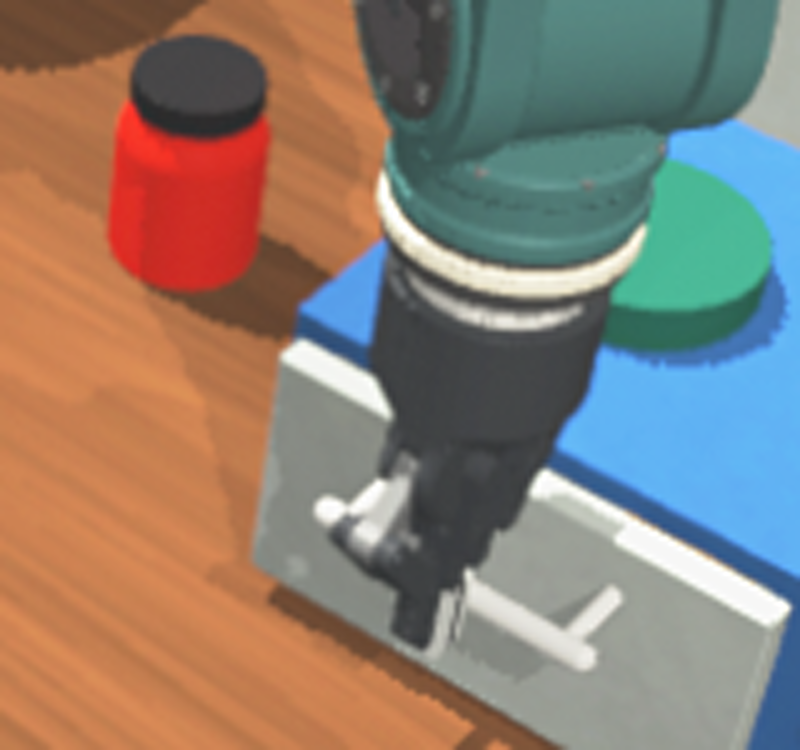

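Call:
{"op": "jog_arm", "data": {
  "plan": [
    {"dp":[0,-0.008,0],"yaw":0,"claw":0},
    {"dp":[0,-0.02,0],"yaw":0,"claw":0},
    {"dp":[0,-0.045,0],"yaw":0,"claw":0},
    {"dp":[0,-0.07,-0.01],"yaw":0,"claw":0},
    {"dp":[0,-0.09,-0.03],"yaw":0,"claw":0}
  ]
}}

```text
clock: 31.43
position: [477.3, -255.8, 77.1]
tool_rot: [-3.139, -0.002, 1.632]
force: [0.5, -0.2, -0.1]
opening: 0.002
```

Call:
{"op": "jog_arm", "data": {
  "plan": [
    {"dp":[0.02,-0.01,-0.03],"yaw":0,"claw":0},
    {"dp":[0.05,-0.02,-0.06],"yaw":0,"claw":0},
    {"dp":[0.09,-0.03,-0.09],"yaw":0,"claw":0},
    {"dp":[0.13,-0.03,-0.1],"yaw":0,"claw":0},
    {"dp":[0.17,-0.03,-0.1],"yaw":0,"claw":0}
  ]
}}

```text
clock: 31.85
position: [440.3, -96.2, 180.7]
tool_rot: [3.137, 0.002, 1.63]
force: [0.8, -0.2, 0.6]
opening: -0.001
```

Call:
{"op": "jog_arm", "data": {
  "plan": [
    {"dp":[0.03,0,0],"yaw":0,"claw":0},
    {"dp":[0.06,0,0],"yaw":0,"claw":0},
    {"dp":[0.09,0,0],"yaw":0,"claw":0},
    {"dp":[0.12,0,0],"yaw":0,"claw":0},
    {"dp":[0.13,0,0],"yaw":0,"claw":0}
  ]
}}

```text
clock: 32.27
position: [431.4, 36.0, 178.3]
tool_rot: [3.141, -0.001, 1.634]
force: [0.7, -0.3, 0.3]
opening: -0.001
```

```bash
python3 -c "
from h import *
grab('F')
to(574,-252,48,93.3)
crop('side','F',380,150,540,300,5,'F2')
crop('top','F',370,30,510,170,5,'F3')
"
```

```text
pos [431.9  34.4 178.2] yaw 93.7 j6 1.4 F [ 1.1 -0.7 -0.2] M [-0.01 -0.03  0.01] op 0.0 t 32.3667
dp [-0.295, 0.1234, 0.1303] yaw 0.007
```

View pics/F2.png

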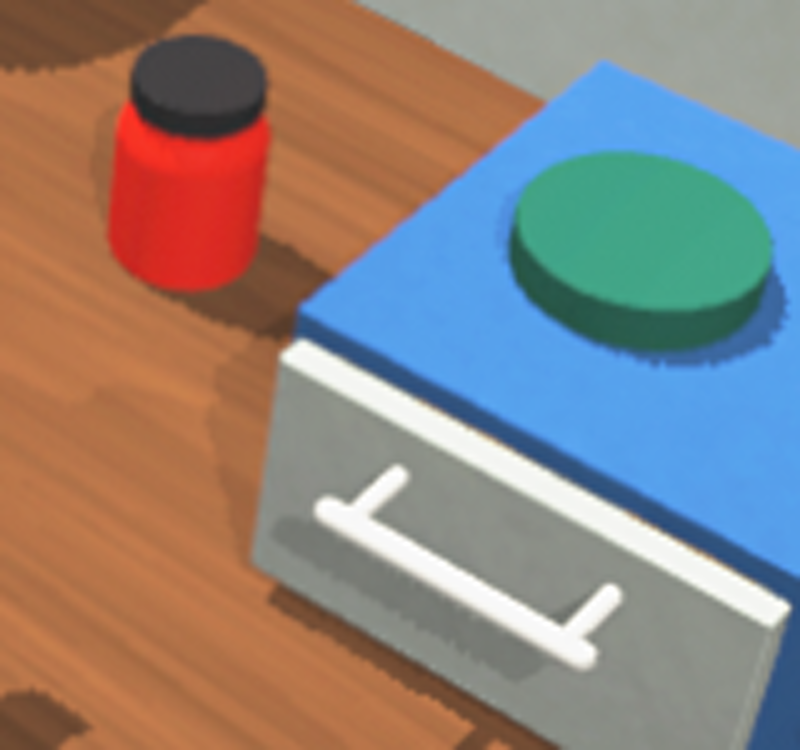

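View pics/F_top.png

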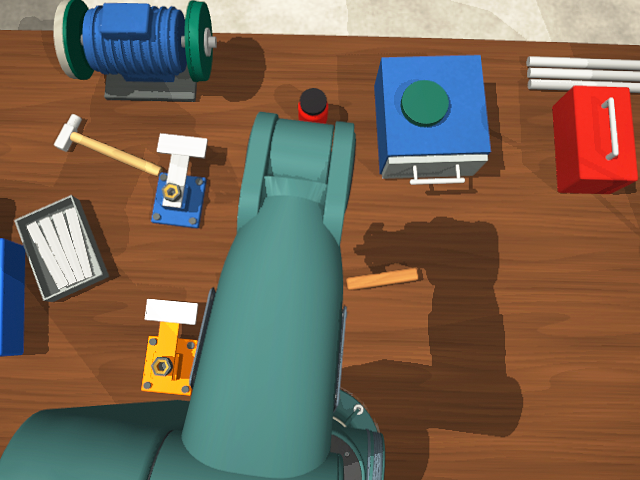

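```bash
python3 -c "
from h import *
crop('top','F',370,140,500,200,6,'F4'); crop('top','F',370,45,500,165,6,'F5')
"
```

```text
(no output)
```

View pics/F4.png

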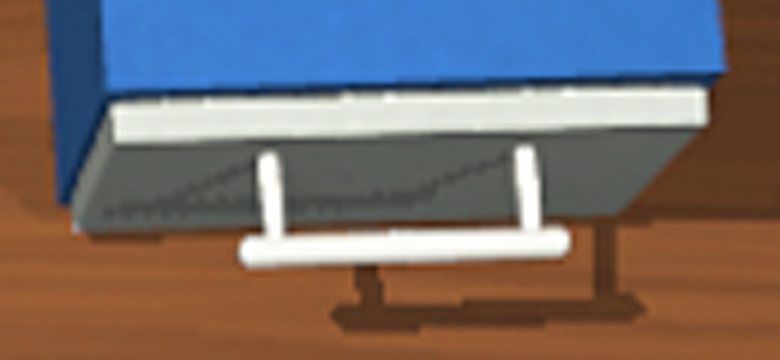

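View pics/F5.png

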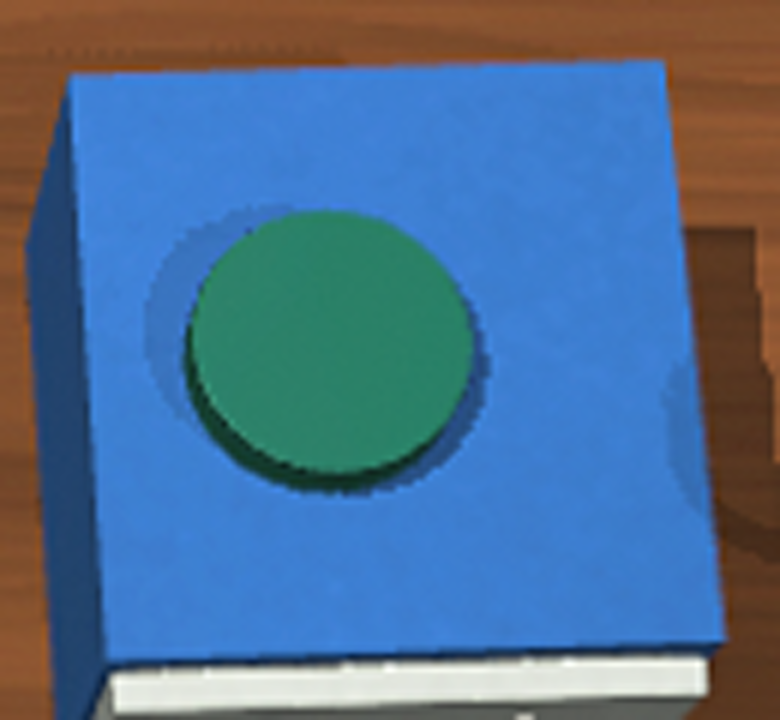

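```bash
python3 -c "
from h import *
T=lambda a,b,y0,z:w('top','F',370+a/6,y0+b/6,z=z)
o=[T(112,143,140,128),T(710,125,140,128)]; i=[T(112,103,140,128),T(710,87,140,128)]
bk=[T(70,73,45,140),T(663,60,45,140)]; fr=[T(108,663,45,140),T(725,640,45,140)]
m=lambda p:(p[0]+p[1])/2
ax=np.array([np.cos(np.radians(3.3)),np.sin(np.radians(3.3)),0])
for n,p in(('out',o),('in',i),('back',bk),('front',fr)): print(n,p[0].round(1),p[1].round(1),'along',(m(p)@ax).round(1))
b=[T(240,250,140,105),T(570,240,140,105)]; print('bar',m(b)@ax, (np.array([437.2,-259,0])@ax))
head=None
"
```

```text
out [ 607.9 -141.2  128. ] [ 621.  -355.1  128. ] along 599.2
in [ 622.8 -141.2  128. ] [ 635.3 -355.6  128. ] along 613.7
back [ 849.1 -124.5  140. ] [ 861.5 -343.2  140. ] along 840.4
front [ 622.4 -138.1  140. ] [ 637.5 -357.3  140. ] along 614.6
bar 564.8142618076822 421.56595924112526
```

```bash
python3 -c "
from h import *
for t in 'avF':
  im=ortho('top',t,546.5,330,90,25,12)
  d=cv2.warpPolar(im,(280,720),(300,300),280,cv2.INTER_LINEAR).astype(float); d=d[...,2]-d[...,0]
  r=[]
  for g in range(0,720,4):
    col=d[g,90:240]; i=np.argmax(col[:80]); j=i+np.argmax(col[i:]<60); r.append((90+j)/12)
  f=np.fft.fft(np.array(r)-np.mean(r)); print(t,-np.degrees(np.angle(f[6]))/6)
s=state();print(s['force'],s['dq'].round(3),s['clock'])
close_job()"
```

```text
a 16.490768433397623
v 12.423569964317453
F 12.226469572513537
[ 1.06259953 -0.72570337 -0.19256733] [-0.055  0.01   0.005 -0.004 -0.008 -0.042] 32.3667
the job is handed in; nothing more can be done
```

The job is handed in at 32.4 s. My last checks agree with the task, but the screw's final angle and the key's pose inside the shut drawer could not be confirmed directly.

**What I did:**
- I took the key from its stand and pushed it home in the blue rest's socket.
- I turned the screw clockwise to its stop, went back to tighten it a second time, and then lifted the key out.
- I hung the key in the rack and pushed the drawer shut by its bar.

**What the last checks showed:**
- **Key in the rack:** before shutting, the handle lay across both ledges about 2 mm off the slot line, its top near z = 114 mm. I could not see it once the drawer was shut.
- **Drawer:** the front face is within about 1 mm of its shut position, after 143 mm of travel and a hard stop at about 53 N.
- **Screw:** torque rose to about 0.36 N m while the head stopped following the key, both times. The head then settled in the same orientation.
- **Arm:** at hand-in it touched nothing.

**What did not agree:**
- **Gripper height:** the fingertips were about 37 mm higher than the reported tool position, so my first grasp closed above the handle. I corrected for that.
- **Screw angle:** the socket looks the same every 60°. Taken against the rest's plate, the final angle reads nearer 1.17 rad than 1.3. The repeated stop torque and settling point suggest it is at the stop.
- **Over-turning:** on the first tightening I turned about 0.6–0.7 rad past where the head stopped following, and the key seemed to slip past one flat of the socket. That is why I tightened it again.

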